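Make up two handset assembly kits

TASK

Make up two handset kits from the stock on the bench: the blue tray gets the dark red cover, the green board and the battery; the yellow tray gets the purple cover and the white board. Lay each part flat and right way up inside the bay made for it: covers in the large bay, boards in the plain dark small bay, the battery in the small bay with the orange floor. Leave the spare loudspeaker, the jar and the tape roll where they are.

Things in the scene. Friction and masses are not known exactly. Their poses are not given: they have to be found in the camera images.
- blue_tray: blue kit tray, fixed, 142 (x) by 172 (y) by 10 mm. Origin: centre of underside, z up. Bay floors 6 mm above the bench; ridges 4 mm above the floors. Bays, size in x by y, centre in tray x, y (mm): large dark cover bay 130 by 68 at (0, -46); dark board bay 58 by 82 at (-36, 39); orange-floored battery bay 58 by 82 at (36, 39). Ridges: 14 wide between small bays, 10 beside cover bay, rim 6.
- yellow_tray: yellow kit tray, fixed, 142 (x) by 172 (y) by 10 mm. Origin: centre of underside, z up. Bay floors 6 mm above the bench; ridges 4 mm above the floors. Bays, size in x by y, centre in tray x, y (mm): large dark cover bay 130 by 68 at (0, -46); dark board bay 58 by 82 at (-36, 39); orange-floored battery bay 58 by 82 at (36, 39). Ridges: 14 wide between small bays, 10 beside cover bay, rim 6.
- red_cover: dark red handset back cover, a solid block 100 (x) by 50 (y) by 18 (z) mm with rounded edges and a black window near its +x end on top; loose, about 60 g, lies flat on the bench top side up. Origin: centre of its underside; x along its length, z up.
- purple_cover: purple handset back cover, a solid block 100 (x) by 50 (y) by 18 (z) mm with rounded edges and a black window near its +x end on top; loose, about 60 g, lies flat on the bench top side up. Origin: centre of its underside; x along its length, z up.
- green_board: green circuit board on a black carrier block, 64 (x) by 40 (y) mm, sides straight to 14 mm high, chips up to 17 mm; loose, about 50 g, lies flat, board upward. Origin: centre of its underside; x along its length, z up.
- white_board: white circuit board on a black carrier block, 64 (x) by 40 (y) mm, sides straight to 14 mm high, chips up to 17 mm; loose, about 50 g, lies flat, board upward. Origin: centre of its underside; x along its length, z up.
- battery: grey metal battery pack with an orange band near its +x end, 60 (x) by 40 (y) by 16 (z) mm, with a small black connector on the +x end that stands out 2.5 mm; loose, about 70 g, lies flat. Origin: centre of its underside; x along its length, z up.
- speaker: spare round loudspeaker lying among the stock, black with a copper rim and grey face, 42 mm diameter, 15 mm high (dome to 20 mm); loose; belongs to no kit. Origin: centre of its underside.
- jar: white jar with a pink screw lid standing beyond a tray, 54 mm diameter, 54 mm high; loose, a bystander. Origin: centre of its underside.
- tape_roll: brown roll of tape lying flat beyond a tray, 80 mm outer and 52 mm inner diameter, 25 mm high; loose, a bystander. Origin: centre of its underside.
Mind the look-alikes: they are no part of the job. There is more than one size of the red_cover; the one meant has the size given above.

How it is judged:
By the outcome, as a careful person would: the job done as asked, in the order asked, and still so for the second after the job is handed in, with the robot touching nothing.
It also fails if it takes over 128 s, if anything falls off the work surface, if the arm or the gripper's body presses on something with over 40 N, if the wrist force passes 120 N, or if a joint passes its speed limit or range.

ROBOT

A 7-joint arm with a two-finger parallel gripper is mounted at the origin on the work surface. World frame = base frame: x ahead of the robot, y to its left, z up, the work surface at z = 0. Lengths are in mm, angles in degrees, forces in N, time in s.
With the tool pointing down it reaches from about 425 to 875 mm from the base axis. Payload 8.4 kg.
Tool frame: the origin (TCP) lies midway between the tips of the shut fingers; the grasp point (between the pads) lies 19 mm behind it (tcp_to_grasp is the distance from the TCP to the grasp point, in mm); z points along the fingers, y is the direction in which the jaws open and shut (so a half turn about z gives the same grasp; the last joint's range is limited). The gripper opens to 87 mm and grips with 3 to 60 N. Pads are 19 mm wide; open, the fingers measure 117 mm over their backs; the gripper's body (75 mm by 190 mm) begins 51 mm behind the grasp point.
Start: joints at [60.436, 19.091, 2.286, 83.961, -0.768, 76.965, -3.352], TCP at [263.118, -594.332, 187.946] pointing down, gripper open.
Joint ranges: [-147.57, 147.57], [-21.85, 119.76], [-74.77, 79.35], [14.55, 137.4], [-85.83, 265.84], [4.83, 119.75], [-152.11, 152.11]. Speed limits (degrees/s): [127.2, 127.2, 159.86, 159.86, 180, 180, 180].

INTERFACE

Orientations are given as a 3x3 rotation matrix whose columns are the frame's x, y, z axes.
In Python, from station import get_state, grab_frame, sign_off, outline_of, tcp_to_grasp gives the robot as it stands.
- The arm moves only by the tool jog_arm, never from a script. Its argument "moves" is a list of rows, each a list of 5 numbers: the shift along the tool's x, y, z in mm, then the turn about the tool's z in rad, then the finger opening in mm, from 0 to 87. In form: [[tx, ty, tz, roll, gripper], ...]. A call has 1 to 12 rows; each row is the pose to reach, as a shift and turn from the pose commanded when the call began, along the tool's axes at that moment; what a row does not reach only later rows make up. A row lasts 1/12 s, in which the tool goes at most 41.7 mm and 7.16 degrees, less where a joint would pass 70% of its speed; a pose out of reach is approached as far as the arm can. A call with a gripper value outside its range is refused whole. The fingers move at their own pace and stop on an object; the grip force is fixed at half the most. Time passes only in rows, so rows that repeat a pose let the fingers close. It gives the time, the measured TCP pose, the force and the opening at its end, in the units of the state.
- get_state(): the state, without advancing time (a new reading comes with each control period).
- grab_frame(name): name is "scene" or "top" or "wrist"; returns a dict with "pixels" (480x640x3 uint8, blue, green, red), "fovy" (degrees; the focal length in pixels is half the picture's height over the tangent of half this angle, whatever the lens; pixels are square), "cx", "cy" (the principal point, pixels), "R" (3x3) and "t" (3): a world point X has camera coordinates R X + t. Camera axes: x right, y down, z forward; pixel columns grow to the right and rows downward; lengths in mm; the calibration is good to about 2 mm. A picture is of the moment at which its call begins. There is no depth.
- sign_off(): hands the job in, once; it reports no verdict.
Trained networks look in the newest picture that a camera, given by its name, has taken for a name from the list of things; names that differ only in an ending like _2 or _b are one class to them, and where a whole thing is asked for, a point or a joint stands for the part that bears it (a point fixed in the world has none). Each returns a list of dicts, best first, with "confidence" (0 to 1); they miss things now and then, are a little off and sometimes report something else, mostly with a low value. They report only what shows in the picture. A call takes as long as a camera call. They do not tell look-alikes from the thing itself.
- outline_of(camera, target): "pixels" (480x640 bool, what is visible of it) and "location" ([column, row] in pixels, amid what is visible of it).
The state is a dict: "t": time; "qpos": joint angles; "dq": joint speeds; "joint_efforts": joint torques, N m; "position": TCP position; "orientation": TCP orientation; "force": force on the tool from outside, world axes, zero at the start; "ft_torque": the same for the moment, N m; "opening": finger opening in mm.
Only numpy, scipy, OpenCV 4.12 (cv2) and the standard library are available. Lean on these libraries where they do the work, as an engineer would, in place of code of your own. Each camera call takes 0.05 s, during which the arm holds its last target.

## Working session

There is one attempt and no reset: what is moved stays moved. The work goes in short steps, Python scripts to look and compute and a tool call to move; the robot and the scene stay as the last step left them, time stands still between calls to the robot, and variables do not carry over. Pictures are saved under pics/ and viewed, and the job is handed in when it is done.

Besides the shell and the picture viewer there is one more tool, called after "Emit:" by a JSON object that holds its "name" and its "arguments". jog_arm: Moves the arm, as the interface text tells. Its arguments: {"type":"object","properties":{"moves":{"type":"array","items":{"type":"array","items":{"type":"number"}}}},"required":["moves"]}

```bash
mkdir -p pics; ls
python3 - <<'E'
from station import *
import cv2
for n in ["scene","top","wrist"]:
    f=grab_frame(n); cv2.imwrite(f"pics/{n}0.png",f["pixels"]); print(n,f["fovy"],f["cx"],f["cy"],f["R"],f["t"])
s=get_state(); print(s["t"],s["position"],s["orientation"],s["opening"],s["force"])
E
```

```text
pics
scene 50.96407954653241 317.3148184417086 231.49789250774404 [[ 7.93058511e-01  6.09145231e-01 -5.33792537e-04]
 [ 4.85124620e-01 -6.32123038e-01 -6.04214008e-01]
 [-3.68391504e-01  4.78918106e-01 -7.96821904e-01]] [-475.89387526 -270.7789661  1245.0165435 ]
top 43.72240145335106 313.1383007900905 237.48493813792575 [[ 0.01400702 -0.99976265 -0.01668655]
 [-0.99134649 -0.01170686 -0.13074818]
 [ 0.1305218   0.01837355 -0.99127518]] [-3.57696659e-01  6.10343718e+02  1.11961272e+03]
wrist 66.60359940490949 321.908335575451 243.2392424633653 [[ 0.40528319 -0.91418961 -0.00169844]
 [-0.87220715 -0.38722653  0.29884829]
 [-0.27386168 -0.1196368  -0.95429912]] [-649.03911553  -37.19871224  392.57848989]
0.15 [ 262.9611766  -593.98435381  187.27724361] [[ 9.14396711e-01  4.04818879e-01 -5.74573499e-04]
 [ 4.04819279e-01 -9.14396035e-01  1.11456867e-03]
 [-7.41892917e-05 -1.25175635e-03 -9.99999214e-01]] 87.22437534361659 [ 0.33596232  0.20883701 -0.72041716]
```

View pics/top0.png

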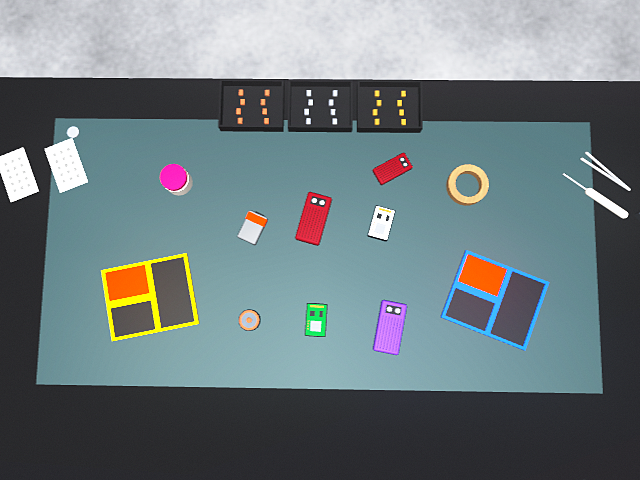

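View pics/scene0.png

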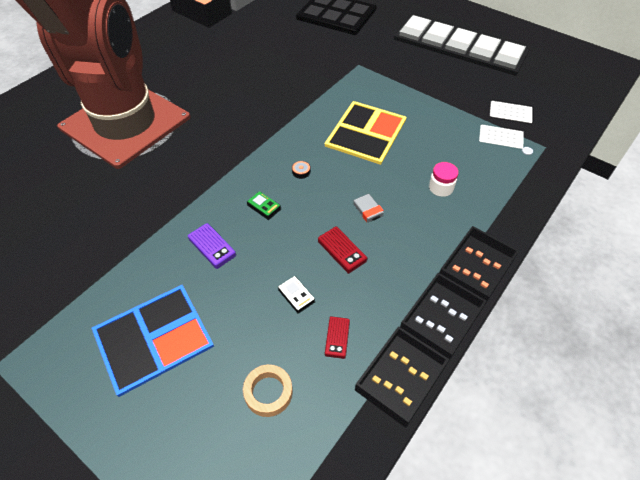

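Top view: there are two red covers, a large one at (314,218) and a smaller one at (392,168). Purple cover is at (390,327), green board (316,320), white board (381,222), battery (253,227), blue tray (495,300), yellow tray (150,297). I'll measure poses by fitting projected block models to the network outlines.

```bash
cat > h.py <<'E'
from station import *
import numpy as np, cv2
from scipy.optimize import minimize
D={"red_cover":(100,50,18),"purple_cover":(100,50,18),"green_board":(64,40,14),"white_board":(64,40,14),"battery":(60,40,16),"blue_tray":(142,172,10),"yellow_tray":(142,172,10)}
def K(f):
    F=240/np.tan(np.radians(f["fovy"]/2)); return F,f["cx"],f["cy"]
def proj(f,P):
    c=np.atleast_2d(P)@np.array(f["R"]).T+np.array(f["t"]); F,cx,cy=K(f)
    return np.c_[cx+F*c[:,0]/c[:,2],cy+F*c[:,1]/c[:,2]]
def back(f,uv,z):
    F,cx,cy=K(f); R=np.array(f["R"]);t=np.array(f["t"])
    d=R.T@np.array([(uv[0]-cx)/F,(uv[1]-cy)/F,1]); o=-R.T@t
    return o+d*(z-o[2])/d[2]
def box(x,y,a,d,z0=0):
    c,s=np.cos(a),np.sin(a)
    return np.array([[x+c*i*d[0]/2-s*j*d[1]/2,y+s*i*d[0]/2+c*j*d[1]/2,z0+k*d[2]] for i in(-1,1) for j in(-1,1) for k in(0,1)])
def hullmask(f,P,S=4,shift=8):
    h=cv2.convexHull(proj(f,P).astype(np.float32)).reshape(-1,2)
    return h
def fit(fs,ms,d,z0=0,size=False):
    # match moments/IoU of the hull, supersampled crop
    S=4; pre=[]
    for f,m in zip(fs,ms):
        ys,xs=np.nonzero(m); x0,y0=xs.min()-12,ys.min()-12; x1,y1=xs.max()+13,ys.max()+13
        pad=np.pad(m,20).astype(np.uint8)[y0+20:y1+20,x0+20:x1+20]
        pre.append((f,np.kron(pad,np.ones((S,S),np.uint8)),x0,y0))
    f0,m0=fs[0],ms[0]; ys,xs=np.nonzero(m0); p=back(f0,(xs.mean(),ys.mean()),z0+d[2]/2)
    def cost(v):
        c=0; dd=d if not size else (v[3],v[4],d[2])
        for f,m,x0,y0 in pre:
            h=hullmask(f,box(v[0],v[1],v[2],dd,z0)); q=((h-[x0,y0]+0.5)*S-0.5)
            r=np.zeros_like(m); cv2.fillConvexPoly(r,np.round(q*16).astype(np.int32),1,shift=4)
            c+=1-(r&m).sum()/max(1,(r|m).sum())
        return c/len(pre)
    best=None
    for a in np.radians(np.arange(0,180,15)):
        x=[p[0],p[1],a]+([d[0],d[1]] if size else [])
        n=len(x); sim=np.array([x]+[np.array(x)+np.eye(n)[i]*[6,6,.15,8,8][i] for i in range(n)])
        r=minimize(cost,x,method="Nelder-Mead",options=dict(initial_simplex=sim,maxiter=250 if not size else 500,xatol=.05,fatol=1e-4))
        if best is None or r.fun<best.fun: best=r
    return best.x,best.fun
E
cat > m.py <<'E'
from h import *
fs={n:grab_frame(n) for n in("top","scene")}
for k,d in D.items():
    o={n:outline_of(n,k) for n in fs}
    for n in fs: print(k,n,[(round(q["confidence"],2),np.round(q["location"]).tolist(),int(q["pixels"].sum())) for q in o[n]][:4])
    for i in range(len(o["top"])):
        if o["top"][i]["confidence"]<.5: continue
        m=o["top"][i]["pixels"]
        if k=="red_cover":
            v,c=fit([fs["top"]],[m],d,0,True); print("  size fit",v,c)
        v,c=fit([fs["top"]],[m],d); print("  top  ",np.round(v[:2],1),round(np.degrees(v[2])%180,1),round(c,3))
        for q in o["scene"]:
            u=proj(fs["scene"],[v[0],v[1],d[2]/2])[0]
            if q["confidence"]>.5 and np.hypot(*(u-q["location"]))<25:
                v,c=fit([fs["scene"]],[q["pixels"]],d); print("  scene",np.round(v[:2],1),round(np.degrees(v[2])%180,1),round(c,3))
                v,c=fit([fs["top"],fs["scene"]],[m,q["pixels"]],d); print("  both ",np.round(v[:2],1),round(np.degrees(v[2])%180,1),round(c,3))
for k in("jar","tape_roll","speaker"):
    for q in outline_of("top",k)[:1]: print(k,q["location"],back(fs["top"],q["location"],10))
E
python3 m.py
```

```text
red_cover top [(0.97, [313.0, 219.0], 1244), (0.7, [392.0, 169.0], 684)]
red_cover scene [(0.71, [339.0, 337.0], 876), (0.6, [343.0, 249.0], 1202)]
  size fit [653.12944911   8.06965689   2.87740881  97.68542152  48.42488201] 0.032094010763837444
  top   [653.3   8. ] 165.0 0.054
  scene [653.5  10.1] 164.8 0.085
  both  [652.8   8.7] 164.8 0.074
  size fit [ 756.31984077 -149.66763214    2.08057769   70.75863749   34.58638426] 0.04063951411218292
  top   [ 762.2 -155.3] 132.3 0.478
  scene [ 746.2 -137.2] 120.3 0.425
  both  [ 751.2 -135. ] 124.4 0.457
purple_cover top [(0.79, [391.0, 327.0], 1368)]
purple_cover scene [(0.58, [211.0, 246.0], 1107)]
  top   [ 440.4 -143.4] 169.7 0.042
  scene [ 441.  -141.6] 167.8 0.116
  both  [ 440.6 -143.1] 169.0 0.086
green_board top [(0.93, [317.0, 322.0], 702)]
green_board scene [(0.67, [266.0, 204.0], 562)]
  top   [452.7   0.6] 176.6 0.05
  scene [454.6   2.6] 176.7 0.052
  both  [453.6   1.2] 176.8 0.075
white_board top [(0.77, [382.0, 226.0], 660)]
white_board scene [(0.63, [295.0, 292.0], 719)]
  top   [ 645.4 -127. ] 164.7 0.055
  scene [ 645.7 -124.3] 164.0 0.084
  both  [ 645.6 -126.1] 164.5 0.09
battery top [(0.84, [254.0, 226.0], 581)]
battery scene [(0.69, [365.0, 207.0], 484)]
  top   [633.7 129.5] 155.5 0.116
  scene [634.9 130.8] 149.8 0.152
  both  [633.9 129.9] 153.3 0.139
blue_tray top [(0.9, [496.0, 300.0], 6622)]
blue_tray scene [(0.98, [146.0, 340.0], 7609)]
  top   [ 496.7 -348.9] 159.1 0.014
  scene [ 497.5 -346.8] 159.0 0.016
  both  [ 497.2 -348. ] 158.9 0.021
yellow_tray top [(0.59, [150.0, 297.0], 6190)]
yellow_tray scene [(0.61, [364.0, 132.0], 3020)]
  top   [493.4 329.3] 11.6 0.034
  scene [494.6 331.6] 12.1 0.032
  both  [494.2 330.9] 12.0 0.037
jar [174.8, 181.6] [724.92957876 289.44120669  10.        ]
tape_roll [468.9, 175.4] [ 743.68892812 -302.9589254    10.        ]
speaker [247.2, 321.0] [447.89737431 134.82038577  10.        ]
```

Run:
```python
import cv2
a=cv2.imread("pics/top0.png")[140:260,220:430]
cv2.imwrite("pics/crop1.png",cv2.resize(a,None,fx=3.8,fy=3.8,interpolation=cv2.INTER_CUBIC))
```

```text
(no output)
```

View pics/crop1.png

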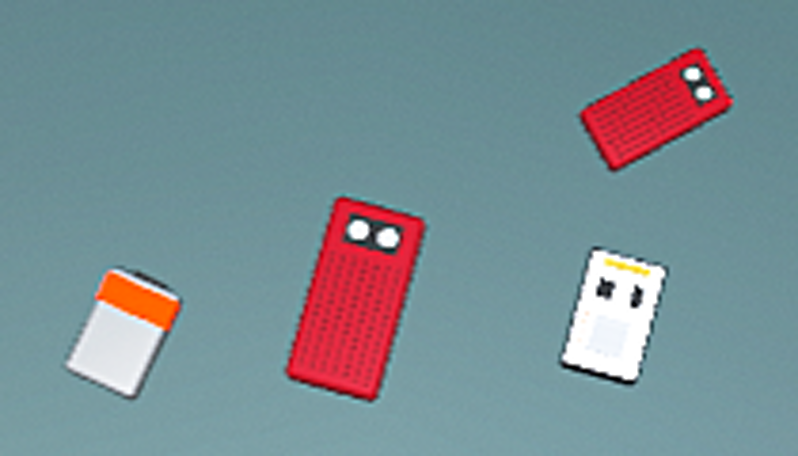

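Candidates for the red cover: (314,218) fits 98×48 mm and (392,168) fits 71×35 mm. The first matches 100×50 and the crop confirms it is plainly the larger, so it is the one meant; the small one is a look-alike. Fitted trays: blue at (497,-348) yaw -21.1°, yellow at (494,331) yaw 12°.

```bash
cat > go.py <<'E'
import sys
from h import *
T={"blue":(497.2,-348,-21.1),"yellow":(494.2,330.9,12.0)}
def bay(t,b):
    x,y,a=T[t]; a=np.radians(a); u,v={"cover":(0,-46),"board":(-36,39),"battery":(36,39)}[b]
    return x+np.cos(a)*u-np.sin(a)*v, y+np.sin(a)*u+np.cos(a)*v
def plan(x,y,z,yaw):
    s=get_state(); R=np.array(s["orientation"]); p=np.array(s["position"])
    d=R.T@(np.array([x,y,z])-p); phi=np.degrees(np.arctan2(R[1,0],R[0,0]))
    e=(yaw-phi+90)%180-90
    print("t",round(s["t"],2),"pos",np.round(p,1),"phi",round(phi,1),"open",round(s["opening"],1),"F",np.round(s["force"],1),"q",np.round(s["qpos"]))
    print("shift",np.round(d,1),"roll",round(np.radians(-e),3),"alt",round(np.radians(-e-np.sign(-e)*180),3),"dist",round(np.linalg.norm(d)))
if __name__=="__main__":
    a=sys.argv[1:]
    if len(a)==4: plan(*map(float,a))
    else:
        x,y=bay(a[0],a[1]); print(a,round(x,1),round(y,1)); plan(x,y,float(a[2]),T[a[0]][2]+(0 if a[1]=="cover" else 90))
E
python3 go.py 653 8.5 90 -15.2
```

```text
t 1.1 pos [ 263.1 -594.3  187.9] phi 23.9 open 87.0 F [-1.  -0.1 -0.2] q [60. 19.  2. 84. -1. 77. -3.]
shift [ 600.5 -393.4   98. ] roll 0.682 alt -2.459 dist 725
```

Emit:
{"name": "jog_arm", "arguments": {"moves": [[600,-393,98,0.68,87],[600,-393,98,0.68,87],[600,-393,98,0.68,87],[600,-393,98,0.68,87],[600,-393,98,0.68,87],[600,-393,98,0.68,87],[600,-393,98,0.68,87],[600,-393,98,0.68,87],[600,-393,98,0.68,87],[600,-393,98,0.68,87],[600,-393,98,0.68,87],[600,-393,98,0.68,87]]}}

```text
t: 2.1
position: [528.5, -183.8, 121.6]
orientation: [[0.966, -0.26, 0.001], [-0.26, -0.966, -0.0], [0.001, 0.0, -1.0]]
force: [0.5, -1.6, 0.4]
opening: 87.0
```

```bash
python3 go.py 653 8.5 90 -15.2
```

```text
t 2.1 pos [ 528.5 -183.8  121.6] phi -15.1 open 87.0 F [ 0.5 -1.6  0.4] q [ 25.  12. -12. 101.   3.  67. -93.]
shift [  70.1 -218.1   31.6] roll 0.002 alt -3.14 dist 231
```

Emit:
{"name": "jog_arm", "arguments": {"moves": [[70,-218,32,0,87],[70,-218,32,0,87],[70,-218,32,0,87],[70,-218,32,0,87],[70,-218,32,0,87],[70,-218,32,0,87],[70,-218,32,0,87],[70,-218,32,0,87]]}}

```text
t: 2.77
position: [652.1, 8.7, 88.8]
orientation: [[0.966, -0.257, -0.001], [-0.257, -0.966, 0.001], [-0.001, -0.0, -1.0]]
force: [-1.0, -0.4, -0.9]
opening: 87.1
```

```bash
cat > w.py <<'E'
import sys
from h import *
k=sys.argv[1]; z0=float(sys.argv[3]) if len(sys.argv)>3 else 0
f=grab_frame("wrist"); cv2.imwrite(f"pics/{sys.argv[2]}.png",f["pixels"])
for q in outline_of("wrist",k)[:2]:
    v,c=fit([f],[q["pixels"]],D[k],z0); print(k,round(q["confidence"],2),q["location"],np.round(v[:2],1),round(np.degrees(v[2])%180,1),round(c,3))
E
python3 w.py red_cover w1; python3 go.py 653 8.5 7 -15.2
```

```text
red_cover 0.95 [497.0, 40.2] [ 771.  -155.5] 120.0 0.328
red_cover 0.58 [320.4, 233.1] [652.4  11.1] 165.1 0.044
t 2.87 pos [651.8   5.5  89.4] phi -15.1 open 87.2 F [-0.  -0.4 -0.4] q [   9.   24.  -17.   90.    7.   67. -115.]
shift [ 0.4 -3.3 82.4] roll 0.001 alt -3.141 dist 82
```

View pics/w1.png

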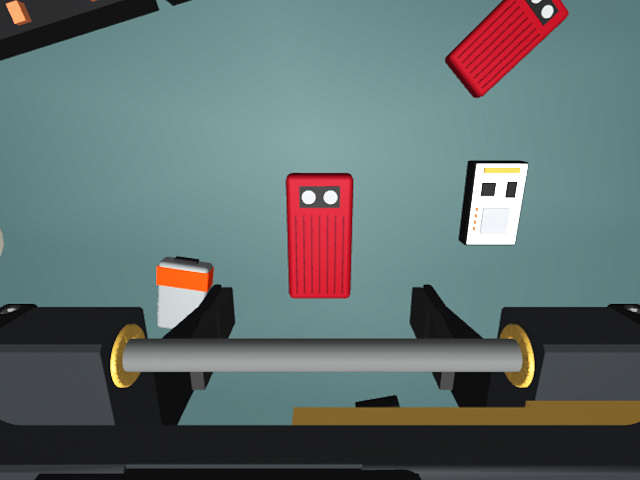

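The wrist view shows the large red cover centred at (320,233), upright between the fingers; the small look-alike is at (505,45). Descending.

Emit:
{"name": "jog_arm", "arguments": {"moves": [[0,-3,30,0,87],[0,-3,55,0,87],[0,-3,74,0,87],[0,-3,81,0,87],[0,-3,81,0,87],[0,-3,81,0,40],[0,-3,81,0,40],[0,-3,81,0,40],[0,-3,81,0,40],[0,-3,81,0,40],[0,-3,81,0,40],[0,-3,81,0,40]]}}

```text
t: 3.87
position: [652.8, 9.6, 8.7]
orientation: [[0.966, -0.26, 0.0], [-0.26, -0.966, 0.0], [0.0, -0.0, -1.0]]
force: [-0.1, -0.6, 0.2]
opening: 48.3
```

```bash
python3 go.py blue cover 60
```

```text
['blue', 'cover', '60'] 480.6 -390.9
t 3.87 pos [652.8   9.6   8.7] phi -15.1 open 48.3 F [-0.1 -0.6  0.2] q [   8.   29.  -16.   93.    9.   59. -116.]
shift [-62.1 431.5 -51.4] roll 0.105 alt -3.037 dist 439
```

Emit:
{"name": "jog_arm", "arguments": {"moves": [[0,0,-35,0,40],[0,5,-70,0,40],[-62,431,-70,0.1,40],[-62,431,-70,0.1,40],[-62,431,-70,0.1,40],[-62,431,-70,0.1,40],[-62,431,-70,0.1,40],[-62,431,-70,0.1,40],[-62,431,-70,0.1,40],[-62,431,-70,0.1,40],[-62,431,-70,0.1,40],[-62,431,-70,0.1,40]]}}

```text
t: 4.87
position: [485.2, -379.5, 78.8]
orientation: [[0.935, -0.355, 0.0], [-0.355, -0.935, -0.0], [0.0, 0.0, -1.0]]
force: [1.3, -0.1, 0.6]
opening: 39.6
```

```bash
python3 go.py blue cover 15
```

```text
['blue', 'cover', '15'] 480.6 -390.9
t 4.87 pos [ 485.2 -379.5   78.8] phi -20.8 open 39.6 F [ 1.3 -0.1  0.6] q [ 39.  20.  -6.  96.   2.  64. -79.]
shift [-0.2 12.3 63.8] roll 0.005 alt -3.136 dist 65
```

Opening 39.6: the fingers were still closing when I lifted, or the part slipped. Look.

Run:
```python
from h import *
fs=[grab_frame("top"),grab_frame("wrist")]
cv2.imwrite("pics/top1.png",fs[0]["pixels"]);cv2.imwrite("pics/w2.png",fs[1]["pixels"])
for q in outline_of("top","red_cover"):
    v,c=fit([fs[0]],[q["pixels"]],D["red_cover"]); print(q["confidence"],q["location"],np.round(v[:2],1),np.degrees(v[2])%180,c)
print(get_state()["opening"])
```

```text
0.8 [392.7, 166.6] [ 768.3 -161.2] 134.7040926398192 0.4999265749669587
0.56 [313.8, 218.8] [653.4   8.1] 164.76987612572685 0.06147619047619046
39.704277152402966
```

View pics/top1.png

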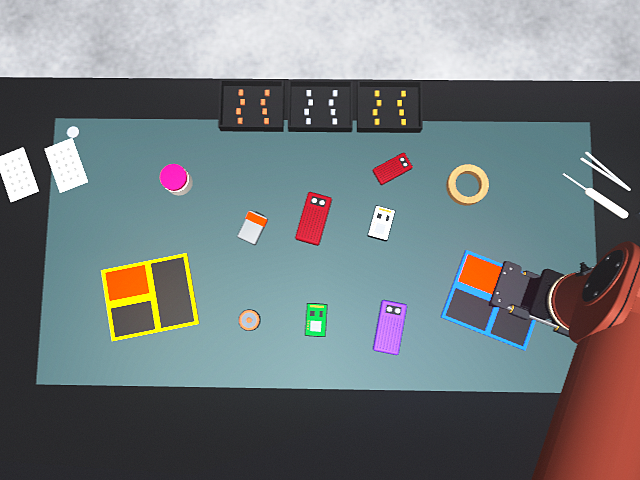

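View pics/w2.png

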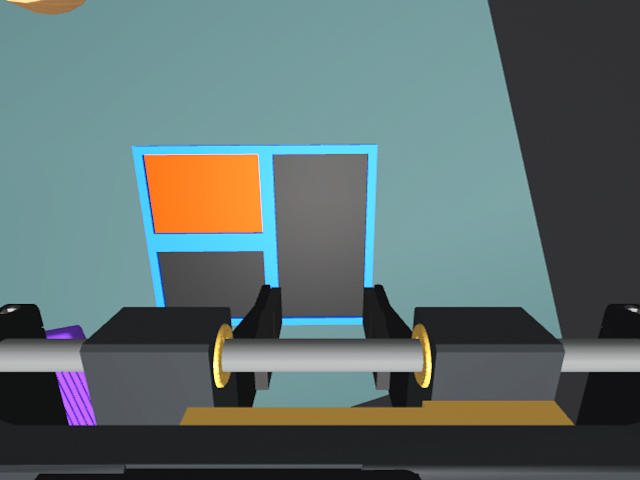

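The cover is untouched at (653,8); the fingers simply hadn't finished closing (about 66 mm/s). I'll go back and give the fingers longer.

```bash
python3 go.py 652.8 9 60 -15.1
```

```text
t 5.02 pos [ 483.4 -382.1   78.3] phi -21.2 open 39.7 F [ 0.2  0.3 -0.2] q [ 39.  20.  -6.  96.   2.  64. -79.]
shift [  16.3 -425.9   17.6] roll -0.107 alt 3.035 dist 427
```

Emit:
{"name": "jog_arm", "arguments": {"moves": [[16,-426,18,-0.107,75],[16,-426,18,-0.107,75],[16,-426,18,-0.107,75],[16,-426,18,-0.107,75],[16,-426,18,-0.107,75],[16,-426,18,-0.107,75],[16,-426,18,-0.107,75],[16,-426,18,-0.107,75],[16,-426,18,-0.107,75],[16,-426,18,-0.107,75],[16,-426,18,-0.107,75],[16,-426,18,-0.107,75]]}}

```text
t: 6.02
position: [652.8, 22.9, 60.2]
orientation: [[0.97, -0.245, -0.0], [-0.245, -0.97, 0.004], [-0.001, -0.003, -1.0]]
force: [-1.0, 0.7, 0.4]
opening: 74.8
```

```bash
python3 go.py 652.8 9 6 -15.1
```

```text
t 6.02 pos [652.8  22.9  60.2] phi -14.2 open 74.8 F [-1.   0.7  0.4] q [   7.   26.  -17.   91.    8.   64. -116.]
shift [ 3.4 13.7 54.2] roll 0.016 alt -3.125 dist 56
```

Emit:
{"name": "jog_arm", "arguments": {"moves": [[0,0,0,0,75],[0,0,0,0,75],[0,0,0,0,75]]}}

```text
t: 6.27
position: [652.2, 13.2, 60.5]
orientation: [[0.967, -0.255, -0.0], [-0.255, -0.967, -0.001], [0.0, 0.001, -1.0]]
force: [-0.5, 0.1, -0.5]
opening: 75.1
```

```bash
python3 go.py 652.8 9 6 -15.1
```

```text
t 6.27 pos [652.2  13.2  60.5] phi -14.8 open 75.1 F [-0.5  0.1 -0.5] q [   8.   26.  -17.   91.    8.   64. -116.]
shift [ 1.6  3.9 54.5] roll 0.006 alt -3.136 dist 55
```

Emit:
{"name": "jog_arm", "arguments": {"moves": [[1,3,30,0,75],[1,3,48,0,75],[1,3,54,0,75],[1,3,54,0,75],[1,3,54,0,30],[1,3,54,0,30],[1,3,54,0,30],[1,3,54,0,30],[1,3,54,0,30],[1,3,54,0,30],[1,3,54,0,30],[1,3,54,0,30]]}}

```text
t: 7.27
position: [652.8, 11.6, 6.5]
orientation: [[0.967, -0.253, 0.0], [-0.253, -0.967, 0.0], [0.0, -0.0, -1.0]]
force: [0.4, -0.5, -0.2]
opening: 32.9
```

Emit:
{"name": "jog_arm", "arguments": {"moves": [[0,0,0,0,30],[0,0,0,0,30]]}}

```text
t: 7.43
position: [652.7, 11.6, 6.4]
orientation: [[0.967, -0.253, -0.0], [-0.253, -0.967, 0.0], [-0.0, -0.0, -1.0]]
force: [0.3, -0.0, -0.1]
opening: 30.9
```

```bash
python3 go.py blue cover 60
```

```text
['blue', 'cover', '60'] 480.6 -390.9
t 7.43 pos [652.7  11.6   6.4] phi -14.7 open 30.9 F [ 0.3 -0.  -0.1] q [   8.   29.  -16.   94.    9.   59. -116.]
shift [-64.4 433.  -53.6] roll 0.112 alt -3.03 dist 441
```

Run:
```python
from h import *
for n in("scene","wrist","top"):
    f=grab_frame(n); s=get_state(); im=f["pixels"].copy()
    u=proj(f,s["position"])[0]; print(n,u, proj(f,[652.8,9,9])[0], f["t"] if n=="wrist" else "")
    if n=="scene": a=im[150:330,230:430]; im=cv2.resize(a,None,fx=3.5,fy=3.5)
    cv2.imwrite(f"pics/d_{n}.png",im)
```

```text
scene [341.76577924 248.8723681 ] [341.09038596 248.9847832 ] 
wrist [321.64087021 276.42721037] [326.06914266 276.93851376] [176.22350481 617.22461295 407.08142531]
top [311.67730672 218.66670875] [312.95727598 218.43521331]
```

View pics/d_scene.png

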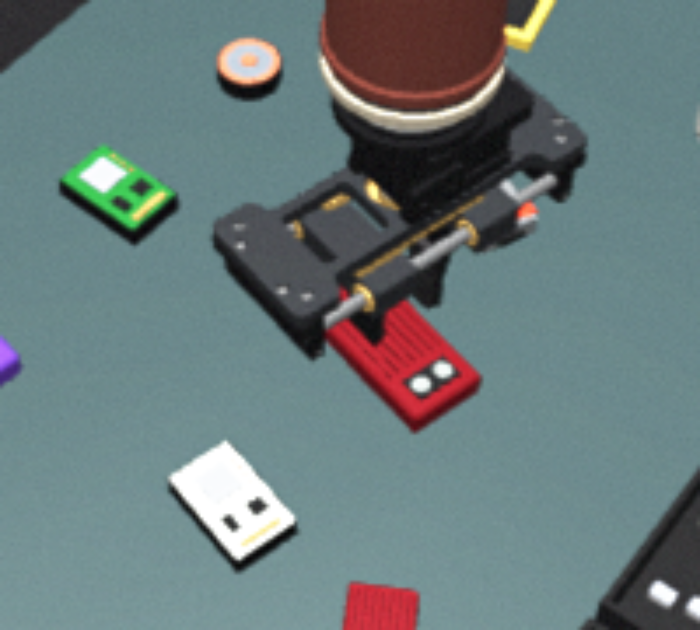

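View pics/d_wrist.png

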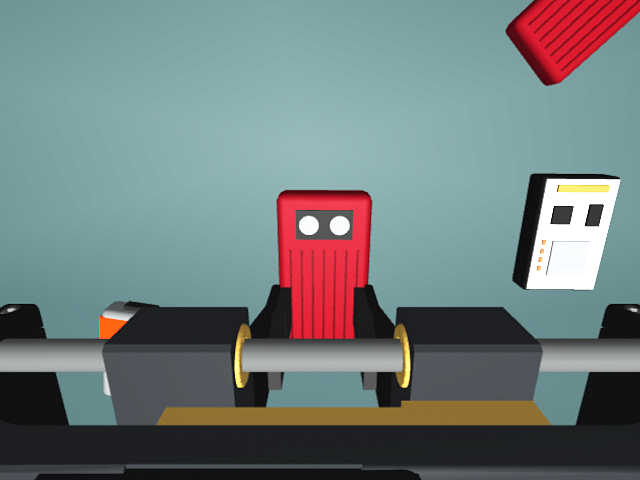

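View pics/d_top.png

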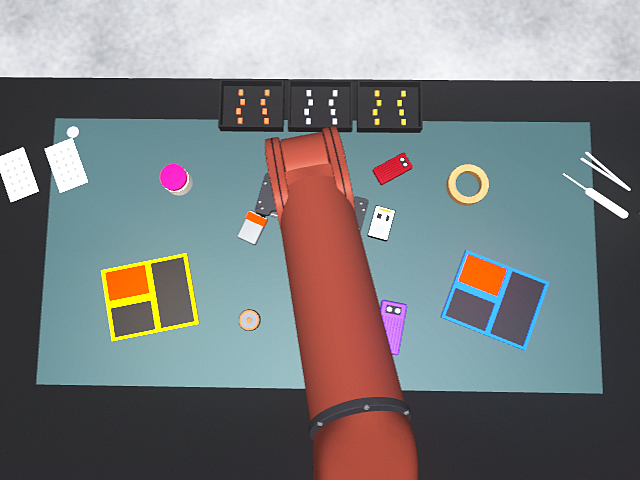

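Run:
```python
from h import *
f=grab_frame("wrist"); s=get_state(); R=np.array(f["R"]);t=np.array(f["t"])
p=np.array(s["position"]);O=np.array(s["orientation"]); print(tcp_to_grasp, p, -R.T@t)
for off in(0,-10,-20,-30,-40):
    for y in(-15.5,0,15.5):
        X=p+O@[0,y,off]; c=R@X+t; print(off,y,np.round(c[2]),np.round(proj(f,X)[0]))
im=f["pixels"][250:430,200:440]; cv2.imwrite("pics/d2.png",cv2.resize(im,None,fx=3.3,fy=3.3))
```

```text
18.700000000000003 [652.72947759  11.61044163   6.41699506] [732.1691304   -9.40861797 203.92083046]
0 -15.5 213.0 [295. 276.]
0 0 213.0 [322. 276.]
0 15.5 213.0 [348. 276.]
-10 -15.5 204.0 [294. 283.]
-10 0 203.0 [322. 283.]
-10 15.5 203.0 [350. 283.]
-20 -15.5 194.0 [292. 291.]
-20 0 194.0 [322. 291.]
-20 15.5 194.0 [351. 291.]
-30 -15.5 184.0 [291. 299.]
-30 0 184.0 [322. 299.]
-30 15.5 184.0 [352. 299.]
-40 -15.5 175.0 [289. 309.]
-40 0 175.0 [322. 309.]
-40 15.5 175.0 [354. 309.]
```

View pics/d2.png

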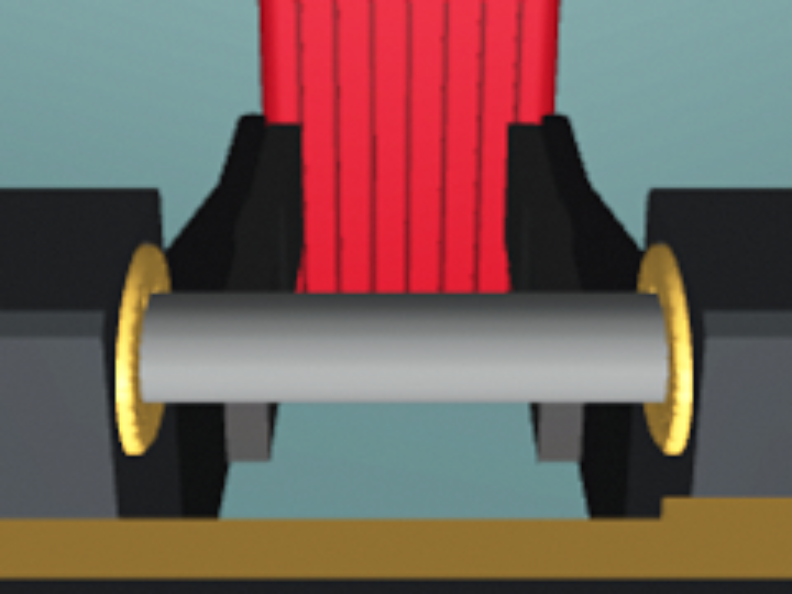

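Run:
```python
from h import *
f=grab_frame("wrist"); q=[]
im=f["pixels"]; red=(im[...,2]>120)&(im[...,1]<80)&(im[...,0]<100); red[:, 430:]=0; red[:,:240]=0; red[285:]=0
for r in (200,230,260,280):
    xs=np.nonzero(red[r])[0]; print(r,xs.min(),xs.max())
print("rows",np.nonzero(red.any(1))[0][[0,-1]])
a=np.radians(-15.1)
for dz in(0,10,20,25,30):
  g=dict(f); g["t"]=np.array(f["t"])-np.array(f["R"])@[0,0,dz]   # camera raised by dz
  o=[]
  for X in(50,40,20):
    for Y in(-25,25):
      P=[653+np.cos(a)*X-np.sin(a)*Y,9+np.sin(a)*X+np.cos(a)*Y,14]; o.append(np.round(proj(g,P)[0]))
  print(dz,*o)
# tests with white board corners too
```

```text
200 277 370
230 278 369
260 279 368
280 280 367
rows [194 284]
0 [375. 192.] [279. 191.] [374. 211.] [280. 210.] [372. 247.] [281. 246.]
10 [373. 189.] [281. 188.] [372. 207.] [282. 206.] [370. 241.] [283. 241.]
20 [370. 186.] [283. 185.] [369. 203.] [284. 203.] [368. 236.] [284. 236.]
25 [369. 185.] [284. 184.] [368. 202.] [284. 201.] [367. 234.] [285. 233.]
30 [368. 184.] [285. 183.] [367. 200.] [285. 199.] [366. 232.] [286. 231.]
```

Run:
```python
from h import *
f=grab_frame("scene"); s=get_state(); p=np.array(s["position"]);O=np.array(s["orientation"])
im=f["pixels"][195:285,290:390].copy(); S=6; im=cv2.resize(im,None,fx=S,fy=S,interpolation=cv2.INTER_CUBIC)
for off,col in((0,(0,255,255)),(-19,(255,255,0)),(-35,(255,0,255))):
  for sd in(-1,1):
    P=np.array([p+O@[x,sd*y,off] for x,y in((-9.5,15.5),(9.5,15.5),(9.5,30.5),(-9.5,30.5))])
    u=((proj(f,P)-[290,195]+.5)*S).astype(int); cv2.polylines(im,[u],True,col,1)
cv2.imwrite("pics/d3.png",im)
```

```text
(no output)
```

View pics/d3.png

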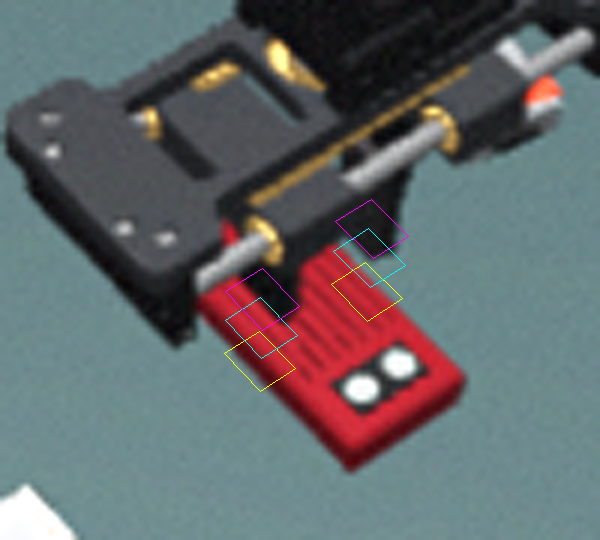

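Both cameras agree that the real fingertips sit about 33 mm behind the reported TCP, so the fingers closed above the cover. I'll open and go lower in small steps, watching the force.

Emit:
{"name": "jog_arm", "arguments": {"moves": [[0,0,0,0,75],[0,0,0,0,75],[0,0,0,0,75],[0,0,0,0,75],[0,0,0,0,75],[0,0,0,0,75],[0,0,0,0,75],[0,2,10,0,75],[0,2,18,0,75],[0,2,24,0,75],[0,2,24,0,75],[0,2,24,0,75]]}}

```text
t: 8.73
position: [651.6, 9.7, -18.5]
orientation: [[0.967, -0.253, -0.002], [-0.253, -0.967, 0.0], [-0.002, 0.0, -1.0]]
force: [0.4, 0.3, 0.7]
opening: 74.8
```

```bash
cat > tip.py <<'E'
from h import *
import sys
f=grab_frame("wrist"); im=f["pixels"]; s=get_state(); print(s["t"],np.round(s["position"],1),np.round(s["force"],1),round(s["opening"],1))
cv2.imwrite(f"pics/{sys.argv[1]}.png",im)
E
python3 tip.py e1
```

```text
8.7833 [652.1   9.8 -17.9] [0.5 0.5 0.8] 74.9
```

View pics/e1.png

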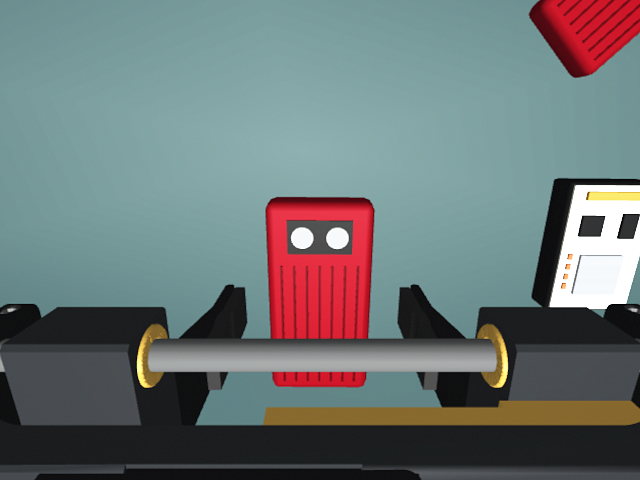

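Emit:
{"name": "jog_arm", "arguments": {"moves": [[0,0,3,0,75],[0,0,6,0,75],[0,0,8,0,75],[0,0,8,0,75]]}}

```text
t: 9.12
position: [651.9, 9.7, -26.1]
orientation: [[0.967, -0.253, -0.001], [-0.253, -0.967, 0.0], [-0.001, 0.0, -1.0]]
force: [-0.5, 0.4, 1.9]
opening: 74.6
```

Emit:
{"name": "jog_arm", "arguments": {"moves": [[0,0,0,0,30],[0,0,0,0,30],[0,0,0,0,30],[0,0,0,0,30],[0,0,0,0,30],[0,0,0,0,30],[0,0,0,0,30],[0,0,0,0,30]]}}

```text
t: 9.78
position: [652.3, 9.7, -25.4]
orientation: [[0.967, -0.253, 0.0], [-0.253, -0.967, 0.0], [0.0, -0.0, -1.0]]
force: [-0.3, 0.0, 1.4]
opening: 49.7
```

```bash
python3 tip.py e2
```

```text
9.8333 [652.3   9.7 -25.4] [-0.6  0.3  0.3] 49.8
```

View pics/e2.png

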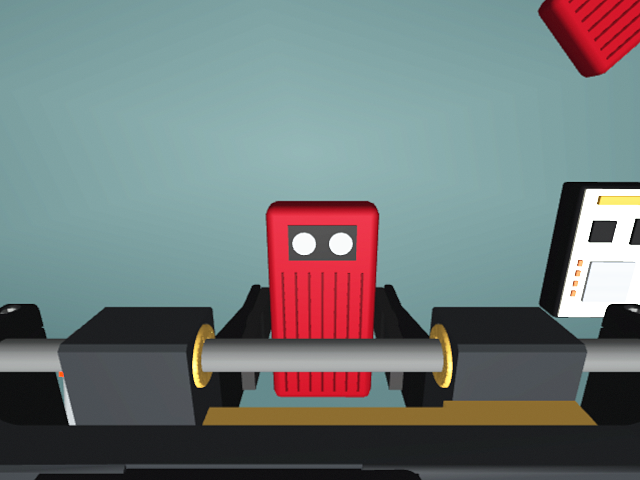

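Gripped: opening 49.8, fingers on both sides of the cover. Lift and check.

Emit:
{"name": "jog_arm", "arguments": {"moves": [[0,0,-20,0,30],[0,0,-60,0,30],[0,0,-90,0,30],[0,0,-90,0,30],[0,0,-90,0,30]]}}

```text
t: 10.25
position: [653.7, 9.7, 66.7]
orientation: [[0.967, -0.254, 0.004], [-0.254, -0.967, 0.0], [0.004, -0.001, -1.0]]
force: [-0.2, 0.6, -1.7]
opening: 49.9
```

```bash
python3 tip.py e3; python3 go.py blue cover 65
```

```text
10.3 [652.4   9.6  64.7] [-0.4 -0.4 -1.1] 49.7
['blue', 'cover', '65'] 480.6 -390.9
t 10.3 pos [652.4   9.6  64.7] phi -14.7 open 49.7 F [-0.4 -0.4 -1.1] q [   8.   25.  -17.   91.    8.   65. -115.]
shift [-6.460e+01  4.309e+02 -4.000e-01] roll 0.112 alt -3.03 dist 436
```

View pics/e3.png

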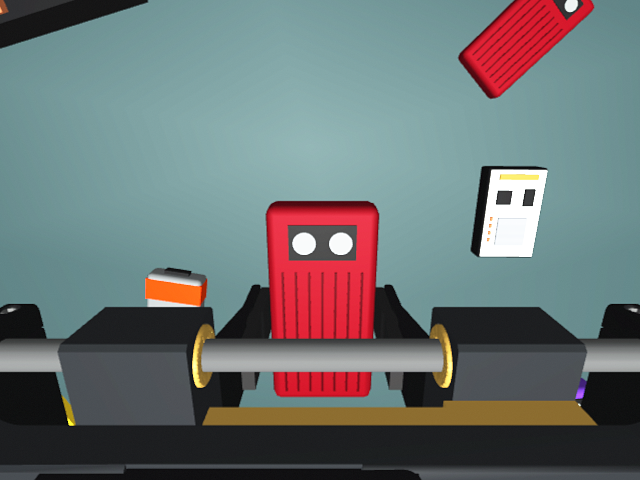

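Emit:
{"name": "jog_arm", "arguments": {"moves": [[-65,431,0,0.11,30],[-65,431,0,0.11,30],[-65,431,0,0.11,30],[-65,431,0,0.11,30],[-65,431,0,0.11,30],[-65,431,0,0.11,30],[-65,431,0,0.11,30],[-65,431,0,0.11,30],[-65,431,0,0.11,30],[-65,431,0,0.11,30],[-65,431,0,0.11,30],[-65,431,0,0.11,30]]}}

```text
t: 11.3
position: [474.8, -396.6, 62.3]
orientation: [[0.931, -0.366, -0.004], [-0.366, -0.931, -0.001], [-0.004, 0.002, -1.0]]
force: [0.2, 0.4, -0.7]
opening: 49.7
```

Emit:
{"name": "jog_arm", "arguments": {"moves": [[0,0,40,0,30],[0,0,40,0,30],[0,0,40,0,30],[0,0,40,0,30],[0,0,40,0,30],[0,0,40,0,30]]}}

```text
t: 11.8
position: [481.1, -391.0, 25.9]
orientation: [[0.934, -0.358, 0.002], [-0.358, -0.934, -0.001], [0.002, 0.001, -1.0]]
force: [-0.5, 0.2, -0.5]
opening: 49.6
```

```bash
python3 tip.py e4; python3 go.py blue cover -19
```

```text
11.85 [ 481.  -391.    25.8] [-0.3 -0.  -1.1] 49.4
['blue', 'cover', '-19'] 480.6 -390.9
t 11.85 pos [ 481.  -391.    25.8] phi -21.0 open 49.4 F [-0.3 -0.  -1.1] q [ 40.  23.  -6.  98.   3.  59. -78.]
shift [-0.5  0.  44.8] roll 0.003 alt -3.139 dist 45
```

View pics/e4.png

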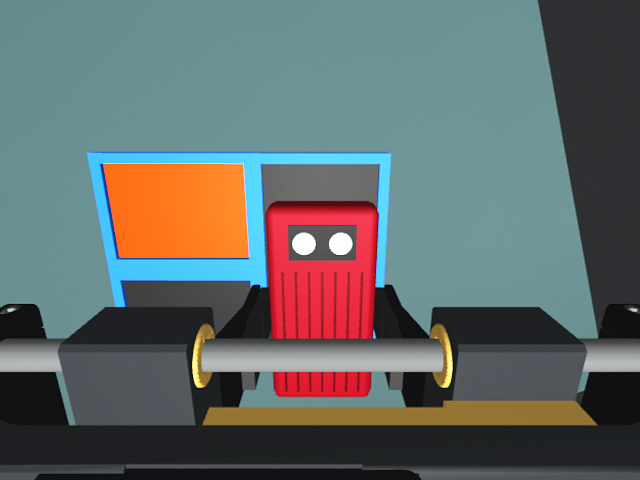

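Emit:
{"name": "jog_arm", "arguments": {"moves": [[0,0,25,0,30],[0,0,38,0,30],[0,0,43,0,30],[0,0,44,0,30],[0,0,44,0,30],[0,0,44,0,30]]}}

```text
t: 12.35
position: [480.2, -390.8, -19.3]
orientation: [[0.934, -0.358, 0.0], [-0.358, -0.934, 0.0], [0.0, -0.0, -1.0]]
force: [-0.5, -0.3, -0.2]
opening: 49.2
```

```bash
python3 tip.py e5; python3 go.py blue cover -19
```

```text
12.4 [ 480.3 -390.9  -19.2] [-0.5  0.7 -0.7] 49.5
['blue', 'cover', '-19'] 480.6 -390.9
t 12.4 pos [ 480.3 -390.9  -19.2] phi -21.0 open 49.5 F [-0.5  0.7 -0.7] q [ 40.  26.  -6. 100.   3.  54. -78.]
shift [ 0.3 -0.1 -0.2] roll 0.002 alt -3.14 dist 0
```

View pics/e5.png

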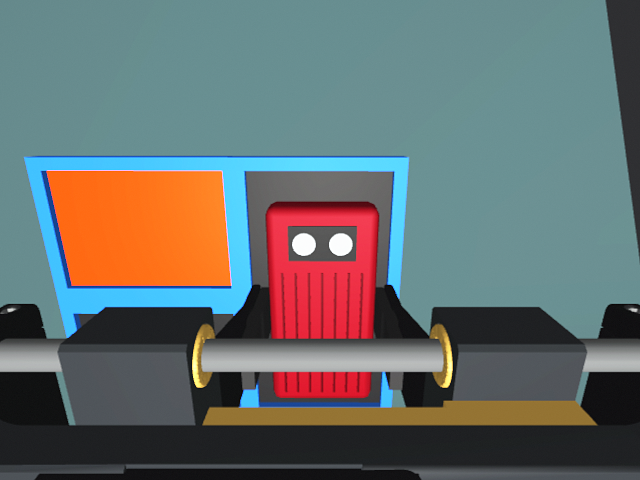

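The cover sits centred in the cover bay (268–376 within 245–405). Release and retreat.

Emit:
{"name": "jog_arm", "arguments": {"moves": [[0,0,0,0,66],[0,0,0,0,66],[0,0,0,0,66],[0,0,0,0,66],[0,0,-40,0,66],[0,0,-80,0,66],[0,0,-80,0,66],[0,0,-80,0,66]]}}

```text
t: 13.07
position: [481.9, -392.1, 63.5]
orientation: [[0.934, -0.358, 0.004], [-0.358, -0.934, -0.003], [0.005, 0.002, -1.0]]
force: [-0.0, 0.4, -1.9]
opening: 66.1
```

```bash
python3 tip.py e6; python3 go.py 453.6 1.2 30 176.8
```

```text
13.1167 [ 480.6 -391.2   61.4] [ 0.  -0.   0.3] 66.0
t 13.12 pos [ 480.6 -391.2   61.4] phi -21.0 open 66.0 F [ 0.  -0.   0.3] q [ 40.  21.  -6.  97.   2.  62. -78.]
shift [-165.9 -356.7   30.9] roll -0.31 alt 2.831 dist 395
```

View pics/e6.png

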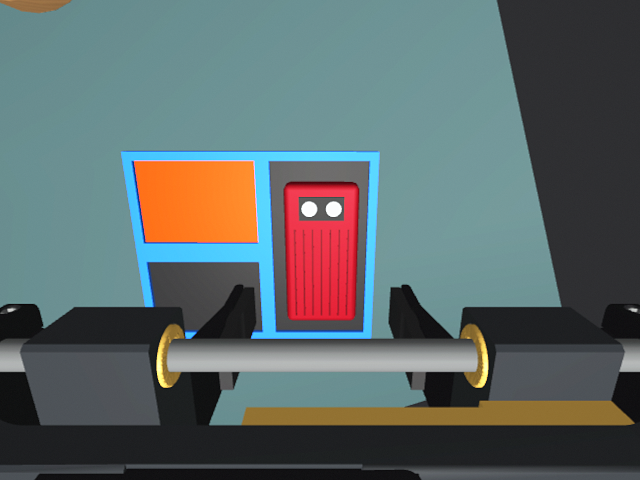

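The red cover lies in the blue cover bay, clear of all ridges. Next is the green board.

Emit:
{"name": "jog_arm", "arguments": {"moves": [[-166,-357,31,-0.31,68],[-166,-357,31,-0.31,68],[-166,-357,31,-0.31,68],[-166,-357,31,-0.31,68],[-166,-357,31,-0.31,68],[-166,-357,31,-0.31,68],[-166,-357,31,-0.31,68],[-166,-357,31,-0.31,68],[-166,-357,31,-0.31,68],[-166,-357,31,-0.31,68],[-166,-357,31,-0.31,68],[-166,-357,31,-0.31,68]]}}

```text
t: 14.12
position: [451.9, 3.0, 28.4]
orientation: [[0.999, -0.053, -0.002], [-0.053, -0.999, 0.0], [-0.002, -0.0, -1.0]]
force: [-0.2, -0.4, -0.0]
opening: 67.7
```

Emit:
{"name": "jog_arm", "arguments": {"moves": [[0,0,0,0,68],[0,0,0,0,68],[0,0,0,0,68],[0,0,0,0,68]]}}

```text
t: 14.45
position: [453.0, 1.0, 29.3]
orientation: [[0.998, -0.058, -0.0], [-0.058, -0.998, 0.0], [-0.0, -0.0, -1.0]]
force: [0.1, -0.1, -0.2]
opening: 67.7
```

```bash
python3 w.py green_board e7; python3 go.py 453.6 1.2 -26 176.8
```

```text
green_board 0.62 [316.6, 264.3] [451.9   3.3] 176.7 0.029
t 14.55 pos [453.    1.4  29.4] phi -3.3 open 67.8 F [ 0.2  0.1 -0.7] q [  18.    7.  -25.  120.    3.   54. -102.]
shift [ 0.6  0.2 55.4] roll -0.002 alt 3.14 dist 55
```

View pics/e7.png

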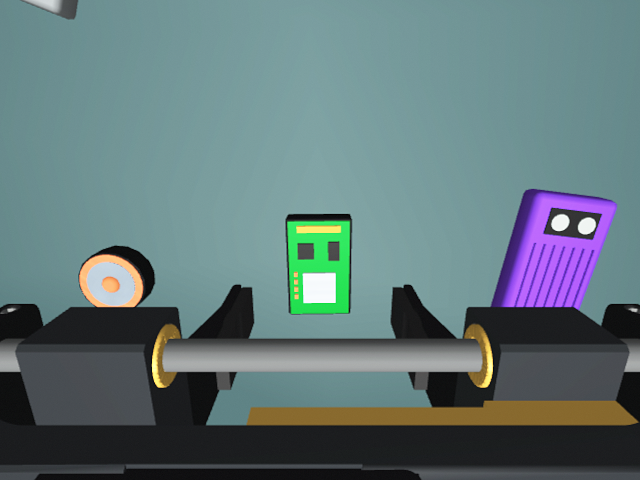

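Green board upright and centred between fingers at (318,264).

Emit:
{"name": "jog_arm", "arguments": {"moves": [[0,-1,30,0,68],[0,-1,45,0,68],[0,-1,52,0,68],[0,-1,55,0,68],[0,-1,55,0,25],[0,-1,55,0,25],[0,-1,55,0,25],[0,-1,55,0,25],[0,-1,55,0,25],[0,-1,55,0,25],[0,-1,55,0,25],[0,-1,55,0,25]]}}

```text
t: 15.55
position: [453.5, 2.9, -25.0]
orientation: [[0.998, -0.056, 0.001], [-0.056, -0.998, -0.0], [0.001, 0.0, -1.0]]
force: [-0.1, -0.6, 6.0]
opening: 39.6
```

Emit:
{"name": "jog_arm", "arguments": {"moves": [[0,0,0,0,25],[0,0,-10,0,25],[0,0,-45,0,25],[0,0,-80,0,25],[0,0,-80,0,25],[0,0,-80,0,25],[0,0,-80,0,25]]}}

```text
t: 16.13
position: [452.8, 2.9, 54.6]
orientation: [[0.998, -0.056, 0.0], [-0.056, -0.998, -0.0], [0.0, 0.0, -1.0]]
force: [-0.7, -0.0, -1.0]
opening: 39.3
```

```bash
python3 tip.py e8; python3 go.py blue board 50
```

```text
16.1833 [452.3   2.9  53.9] [-0.2 -1.  -0.5] 39.6
['blue', 'board', '50'] 477.7 -298.7
t 16.18 pos [452.3   2.9  53.9] phi -3.2 open 39.6 F [-0.2 -1.  -0.5] q [  18.    5.  -25.  118.    2.   57. -101.]
shift [ 42.3 299.7   3.9] roll -1.259 alt 1.883 dist 303
```

View pics/e8.png

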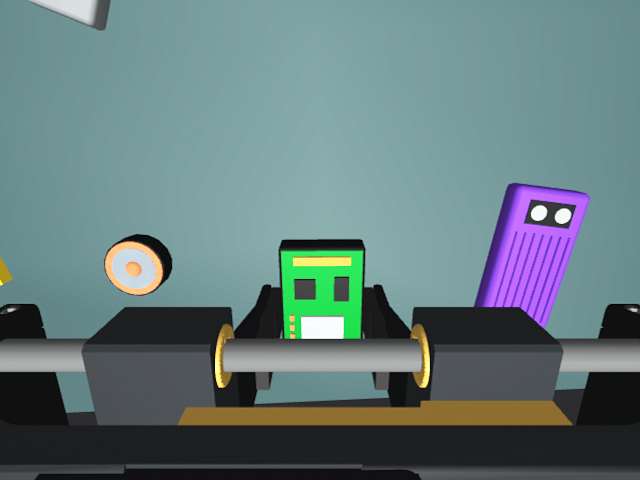

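Emit:
{"name": "jog_arm", "arguments": {"moves": [[42,300,4,-1.26,25],[42,300,4,-1.26,25],[42,300,4,-1.26,25],[42,300,4,-1.26,25],[42,300,4,-1.26,25],[42,300,4,-1.26,25],[42,300,4,-1.26,25],[42,300,4,-1.26,25],[42,300,4,-1.26,25],[42,300,4,-1.26,25],[42,300,4,-1.26,25],[42,300,4,-1.26,25]]}}

```text
t: 17.18
position: [477.0, -298.5, 48.7]
orientation: [[0.355, 0.935, -0.003], [0.935, -0.355, 0.002], [0.001, -0.003, -1.0]]
force: [0.3, -0.3, -0.9]
opening: 39.6
```

Emit:
{"name": "jog_arm", "arguments": {"moves": [[0,0,20,0,25],[0,0,35,0,25],[0,0,35,0,25],[0,0,35,0,25],[0,0,35,0,25]]}}

```text
t: 17.6
position: [478.3, -298.7, 15.8]
orientation: [[0.36, 0.933, -0.0], [0.933, -0.36, 0.0], [0.0, -0.0, -1.0]]
force: [0.5, 0.0, 0.1]
opening: 39.1
```

```bash
python3 tip.py e9; python3 go.py blue board -17
```

```text
17.65 [ 478.6 -299.    16.2] [ 0.7  0.2 -0.1] 39.0
['blue', 'board', '-17'] 477.7 -298.7
t 17.65 pos [ 478.6 -299.    16.2] phi 68.9 open 39.0 F [ 0.7  0.2 -0.1] q [ 42.  19. -17. 106.   7.  56.   1.]
shift [-0.  -1.  33.2] roll 0.0 alt -3.141 dist 33
```

View pics/e9.png

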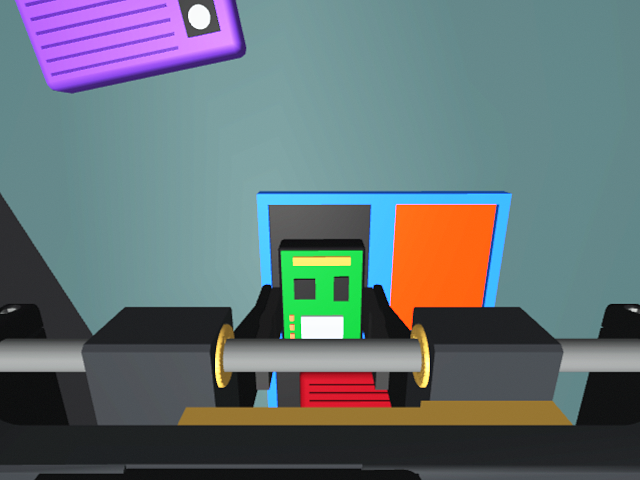

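Emit:
{"name": "jog_arm", "arguments": {"moves": [[0,-1,20,0,25],[0,-1,30,0,25],[0,-1,34,0,25],[0,-1,34,0,25],[0,-1,34,0,25]]}}

```text
t: 18.07
position: [477.3, -298.6, -18.2]
orientation: [[0.359, 0.933, 0.0], [0.933, -0.359, 0.0], [0.0, 0.0, -1.0]]
force: [0.9, 0.2, -2.0]
opening: 39.2
```

```bash
python3 tip.py e10
```

```text
18.1167 [ 477.5 -298.7  -18.1] [-0.3  0.2 -0.8] 39.1
```

View pics/e10.png

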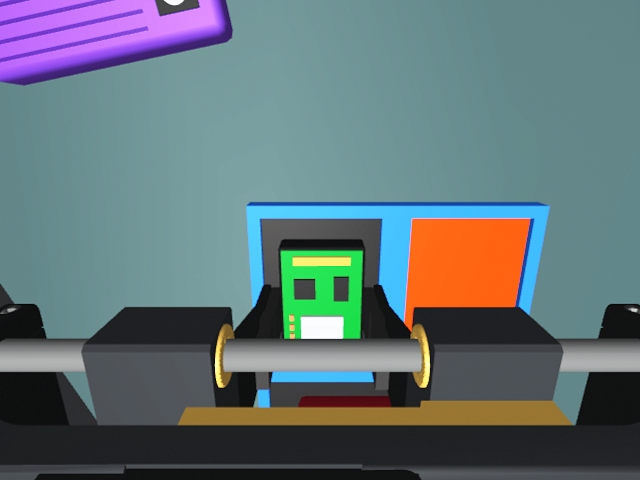

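Centred in the board bay (280–363 within 262–380). Release, then on to the battery.

Emit:
{"name": "jog_arm", "arguments": {"moves": [[0,0,0,0,50],[0,0,0,0,50],[0,0,0,0,50],[0,0,-40,0,50],[0,0,-80,0,55],[0,0,-80,0,55],[0,0,-80,0,55]]}}

```text
t: 18.7
position: [479.1, -299.6, 64.4]
orientation: [[0.359, 0.933, 0.004], [0.933, -0.359, -0.003], [-0.001, 0.005, -1.0]]
force: [-0.1, -0.8, -0.3]
opening: 54.4
```

```bash
python3 tip.py e11; python3 go.py 633.9 129.9 40 153.3
```

```text
18.75 [ 477.7 -299.    62.5] [-1.4  0.1 -0.4] 54.3
t 18.75 pos [ 477.7 -299.    62.5] phi 69.0 open 54.3 F [-1.4  0.1 -0.4] q [ 43.  16. -18. 104.   6.  61.   2.]
shift [456.3  -8.2  22.2] roll -1.472 alt 1.67 dist 457
```

View pics/e11.png

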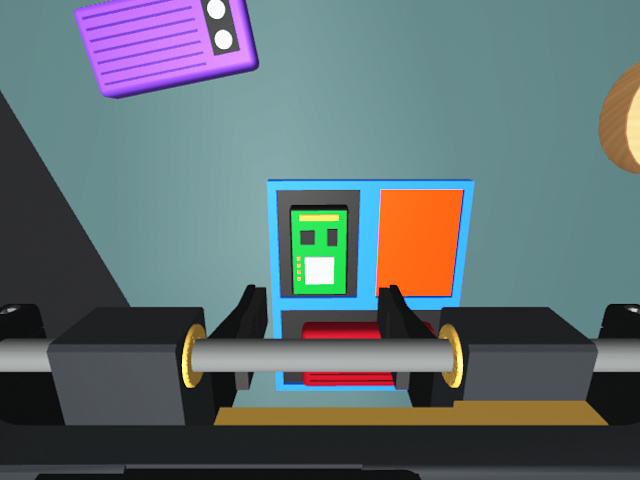

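Green board is in the dark bay and flat. Moving to the battery.

Emit:
{"name": "jog_arm", "arguments": {"moves": [[456,-8,22,-1.47,68],[456,-8,22,-1.47,68],[456,-8,22,-1.47,68],[456,-8,22,-1.47,68],[456,-8,22,-1.47,68],[456,-8,22,-1.47,68],[456,-8,22,-1.47,68],[456,-8,22,-1.47,68],[456,-8,22,-1.47,68],[456,-8,22,-1.47,68],[456,-8,22,-1.47,68],[456,-8,22,-1.47,68]]}}

```text
t: 19.75
position: [632.3, 140.8, 38.1]
orientation: [[-0.9, 0.437, -0.002], [0.437, 0.9, 0.006], [0.004, 0.005, -1.0]]
force: [-1.2, 1.1, 0.3]
opening: 67.7
```

```bash
python3 go.py 633.9 129.9 40 153.3
```

```text
t 19.75 pos [632.3 140.8  38.1] phi 154.1 open 67.7 F [-1.2  1.1  0.3] q [ 14.  31. -40.  92.  21.  65.  33.]
shift [-6.2 -9.1 -2. ] roll 0.014 alt -3.127 dist 11
```

Emit:
{"name": "jog_arm", "arguments": {"moves": [[0,0,0,0,68],[0,0,0,0,68],[0,0,0,0,68],[0,0,0,0,68],[0,0,0,0,68]]}}

```text
t: 20.17
position: [633.3, 128.4, 39.4]
orientation: [[-0.891, 0.454, -0.0], [0.454, 0.891, -0.001], [-0.0, -0.001, -1.0]]
force: [-0.2, 1.2, -0.2]
opening: 68.1
```

```bash
python3 w.py battery e12; python3 go.py 633.9 129.9 -25 153.3
```

```text
battery 0.6 [328.8, 256.0] [634.  131.8] 155.8 0.043
t 20.27 pos [633.4 129.   39.6] phi 153.1 open 68.2 F [-0.3  0.5  0.4] q [ 15.  31. -40.  92.  21.  65.  32.]
shift [ 0.   1.1 64.6] roll -0.004 alt 3.138 dist 65
```

View pics/e12.png

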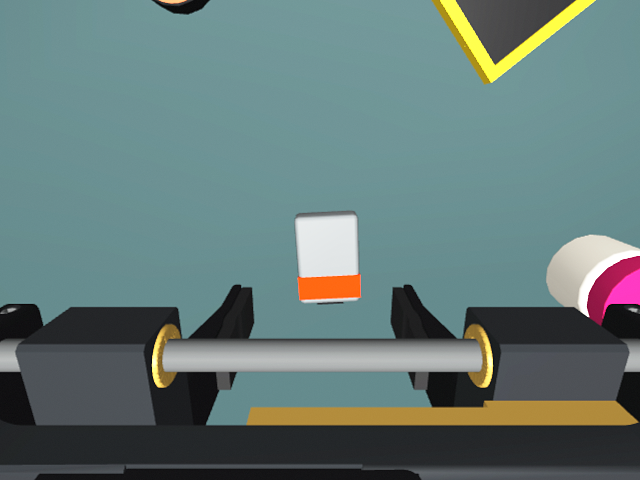

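Battery upright at (328,256), turned about 2.4° from the tool. I'll correct that as I descend.

Emit:
{"name": "jog_arm", "arguments": {"moves": [[1,2,30,-0.04,68],[1,2,50,-0.04,68],[1,2,60,-0.04,68],[1,2,64,-0.04,68],[1,2,64,-0.04,68],[1,2,64,-0.04,25],[1,2,64,-0.04,25],[1,2,64,-0.04,25],[1,2,64,-0.04,25],[1,2,64,-0.04,25],[1,2,64,-0.04,25],[1,2,64,-0.04,25]]}}

```text
t: 21.27
position: [633.6, 132.2, -24.1]
orientation: [[-0.91, 0.415, 0.001], [0.415, 0.91, 0.0], [-0.001, 0.0, -1.0]]
force: [-0.4, 0.8, 2.9]
opening: 39.2
```

Emit:
{"name": "jog_arm", "arguments": {"moves": [[0,0,0,0,25],[0,0,0,0,25],[0,0,-10,0,25],[0,0,-45,0,25],[0,0,-80,0,25],[0,0,-80,0,25],[0,0,-80,0,25],[0,0,-80,0,25]]}}

```text
t: 21.93
position: [633.1, 131.9, 55.4]
orientation: [[-0.91, 0.415, -0.0], [0.415, 0.91, -0.0], [0.0, -0.0, -1.0]]
force: [-0.3, -0.8, -0.8]
opening: 39.7
```

```bash
python3 tip.py e13; python3 go.py blue battery 50
```

```text
21.9833 [632.6 131.7  54.6] [-0.5  0.2 -2. ] 39.2
['blue', 'battery', '50'] 544.8 -324.6
t 21.98 pos [632.6 131.7  54.6] phi 155.5 open 39.2 F [-0.5  0.2 -2. ] q [ 15.  30. -41.  91.  21.  67.  35.]
shift [-109.5 -451.6    4.9] roll 1.511 alt -1.63 dist 465
```

View pics/e13.png

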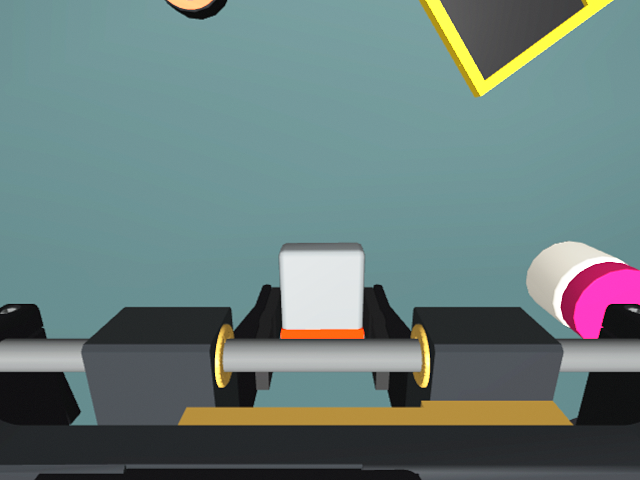

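Battery held. Moving to the blue battery bay.

Emit:
{"name": "jog_arm", "arguments": {"moves": [[-110,-452,0,1.51,25],[-110,-452,0,1.51,25],[-110,-452,0,1.51,25],[-110,-452,0,1.51,25],[-110,-452,0,1.51,25],[-110,-452,0,1.51,25],[-110,-452,0,1.51,25],[-110,-452,0,1.51,25],[-110,-452,0,1.51,25],[-110,-452,0,1.51,25],[-110,-452,0,1.51,25],[-110,-452,0,1.51,25]]}}

```text
t: 22.98
position: [541.0, -334.3, 53.7]
orientation: [[0.364, 0.931, -0.004], [0.931, -0.364, -0.003], [-0.004, -0.003, -1.0]]
force: [-1.6, -1.1, -2.0]
opening: 39.4
```

Emit:
{"name": "jog_arm", "arguments": {"moves": [[0,0,0,0,25],[0,0,20,0,25],[0,0,35,0,25],[0,0,35,0,25],[0,0,35,0,25],[0,0,35,0,25],[0,0,35,0,25]]}}

```text
t: 23.57
position: [546.6, -324.5, 21.4]
orientation: [[0.348, 0.937, 0.001], [0.937, -0.348, -0.0], [0.0, 0.001, -1.0]]
force: [-0.8, 0.8, -0.5]
opening: 39.3
```

```bash
python3 tip.py e14; python3 go.py blue battery -17.5
```

```text
23.6167 [ 546.6 -324.7   21.4] [ 0.5  0.4 -0.9] 39.3
['blue', 'battery', '-17.5'] 544.8 -324.6
t 23.62 pos [ 546.6 -324.7   21.4] phi 69.6 open 39.3 F [ 0.5  0.4 -0.9] q [ 41.  26. -18.  96.   9.  60.  -0.]
shift [-0.5 -1.8 38.9] roll 0.012 alt -3.129 dist 39
```

View pics/e14.png

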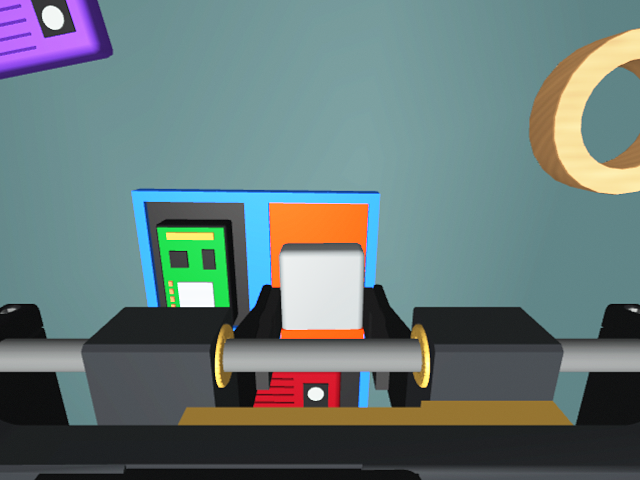

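Emit:
{"name": "jog_arm", "arguments": {"moves": [[0,-2,20,0.01,25],[0,-2,33,0.01,25],[0,-2,39,0.01,25],[0,-2,39,0.01,25],[0,-2,39,0.01,25],[0,-2,39,0.01,50],[0,-2,39,0.01,50],[0,-2,39,0.01,50],[0,-2,0,0.01,50],[0,-2,-40,0.01,50],[0,-2,-40,0.01,60],[0,-2,-40,0.01,60]]}}

```text
t: 24.62
position: [546.1, -325.1, 63.6]
orientation: [[0.359, 0.933, 0.005], [0.933, -0.359, -0.003], [-0.001, 0.006, -1.0]]
force: [0.4, 0.5, -0.8]
opening: 56.4
```

```bash
python3 tip.py e15; python3 go.py 440.6 -143 40 169
```

```text
24.6667 [ 544.7 -324.4   61.5] [-0.9 -0.8 -0.7] 57.6
t 24.67 pos [ 544.7 -324.4   61.5] phi 69.0 open 57.6 F [-0.9 -0.8 -0.7] q [ 41.  24. -18.  94.   8.  64.  -0.]
shift [ 132.  -162.3   21.1] roll 1.396 alt -1.746 dist 210
```

View pics/e15.png

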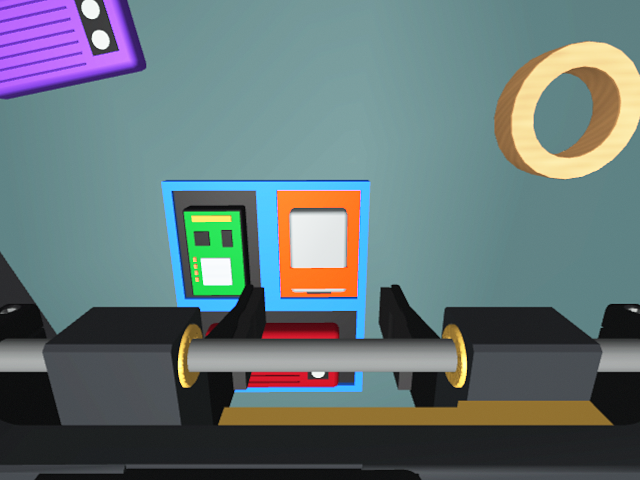

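Battery is flat in the orange bay; the blue kit is done. Next is the purple cover.

Emit:
{"name": "jog_arm", "arguments": {"moves": [[132,-162,21,1.4,75],[132,-162,21,1.4,75],[132,-162,21,1.4,75],[132,-162,21,1.4,75],[132,-162,21,1.4,75],[132,-162,21,1.4,75],[132,-162,21,1.4,75],[132,-162,21,1.4,75],[132,-162,21,1.4,75],[132,-162,21,1.4,75],[132,-162,21,1.4,75],[132,-162,21,1.4,75]]}}

```text
t: 25.67
position: [439.2, -142.5, 38.3]
orientation: [[0.98, -0.201, -0.002], [-0.201, -0.98, 0.001], [-0.002, -0.0, -1.0]]
force: [-0.2, -0.3, 1.1]
opening: 75.0
```

Emit:
{"name": "jog_arm", "arguments": {"moves": [[0,0,0,0,75],[0,0,0,0,75],[0,0,0,0,75],[0,0,0,0,75]]}}

```text
t: 26.0
position: [440.0, -142.6, 39.3]
orientation: [[0.981, -0.193, -0.0], [-0.193, -0.981, 0.0], [-0.0, -0.0, -1.0]]
force: [0.3, -0.9, 1.0]
opening: 75.0
```

```bash
python3 w.py purple_cover e16; python3 go.py 440.6 -143 -25 169.3
```

```text
purple_cover 0.6 [316.0, 254.2] [ 439.7 -140.4] 169.3 0.036
purple_cover 0.16 [597.1, 34.9] [ 541.1 -350.2] 68.0 0.27
t 26.1 pos [ 440.1 -142.7   39.4] phi -11.2 open 75.2 F [ 1.2 -1.1 -0.3] q [ 28.   6. -16. 118.   2.  56. -91.]
shift [ 0.5  0.2 64.4] roll -0.008 alt 3.133 dist 64
```

View pics/e16.png

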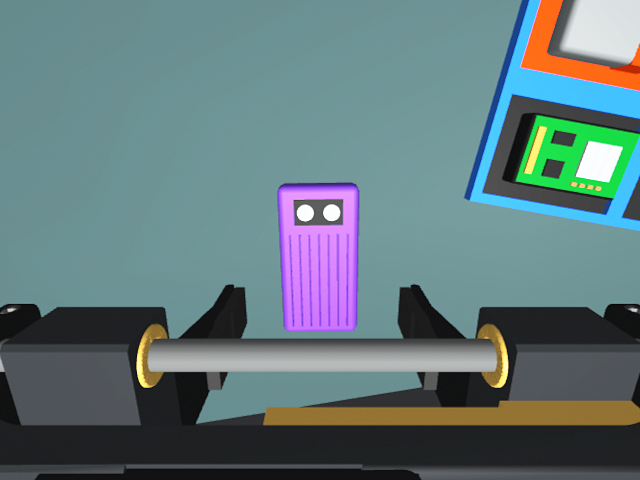

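Purple cover upright and nearly centred at (318,254).

Emit:
{"name": "jog_arm", "arguments": {"moves": [[0,-1,30,-0.01,75],[0,-1,50,-0.01,75],[0,-1,60,-0.01,75],[0,-1,64,-0.01,75],[0,-1,64,-0.01,75],[0,-1,64,-0.01,30],[0,-1,64,-0.01,30],[0,-1,64,-0.01,30],[0,-1,64,-0.01,30],[0,-1,64,-0.01,30],[0,-1,64,-0.01,30],[0,-1,64,-0.01,30]]}}

```text
t: 27.1
position: [440.8, -141.8, -24.0]
orientation: [[0.983, -0.185, 0.001], [-0.185, -0.983, -0.0], [0.001, 0.0, -1.0]]
force: [-1.6, 0.6, 6.1]
opening: 49.6
```

Emit:
{"name": "jog_arm", "arguments": {"moves": [[0,0,0,0,30],[0,0,0,0,30],[0,0,-10,0,30],[0,0,-45,0,30],[0,0,-90,0,30],[0,0,-90,0,30],[0,0,-90,0,30],[0,0,-90,0,30]]}}

```text
t: 27.77
position: [440.3, -141.8, 65.6]
orientation: [[0.983, -0.185, 0.0], [-0.185, -0.983, -0.0], [0.001, 0.0, -1.0]]
force: [0.2, -0.2, -1.9]
opening: 49.6
```

```bash
python3 tip.py e17; python3 go.py yellow cover 60
```

```text
27.8167 [ 439.5 -141.5   64.6] [-1.  -0.8 -0.2] 49.7
['yellow', 'cover', '60'] 503.8 285.9
t 27.82 pos [ 439.5 -141.5   64.6] phi -10.7 open 49.7 F [-1.  -0.8 -0.2] q [ 28.   4. -17. 117.   1.  59. -90.]
shift [ -16.  -431.9    4.7] roll -0.396 alt 2.746 dist 432
```

View pics/e17.png

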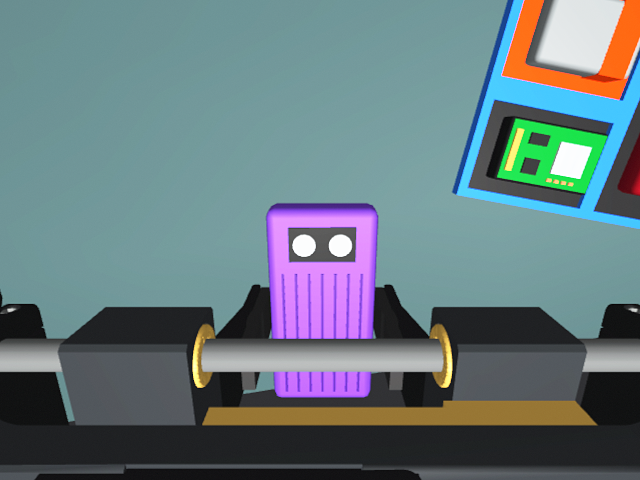

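Emit:
{"name": "jog_arm", "arguments": {"moves": [[-16,-432,0,-0.4,30],[-16,-432,0,-0.4,30],[-16,-432,0,-0.4,30],[-16,-432,0,-0.4,30],[-16,-432,0,-0.4,30],[-16,-432,0,-0.4,30],[-16,-432,0,-0.4,30],[-16,-432,0,-0.4,30],[-16,-432,0,-0.4,30],[-16,-432,0,-0.4,30],[-16,-432,0,-0.4,30],[-16,-432,0,-0.4,30]]}}

```text
t: 28.82
position: [502.3, 291.2, 63.5]
orientation: [[0.976, 0.218, -0.004], [0.218, -0.976, 0.002], [-0.003, -0.003, -1.0]]
force: [-0.5, -0.8, -1.4]
opening: 49.5
```

Emit:
{"name": "jog_arm", "arguments": {"moves": [[0,0,0,0,30],[0,0,20,0,30],[0,0,40,0,30],[0,0,45,0,30],[0,0,45,0,30],[0,0,45,0,30],[0,0,45,0,30],[0,0,45,0,30]]}}

```text
t: 29.48
position: [505.4, 285.9, 21.6]
orientation: [[0.977, 0.212, 0.001], [0.212, -0.977, 0.001], [0.002, -0.0, -1.0]]
force: [0.2, 0.3, -0.2]
opening: 49.5
```

```bash
python3 tip.py e18; python3 go.py yellow cover -17.5
```

```text
29.5333 [505.3 286.   21.5] [ 1.2 -0.5 -1. ] 49.7
['yellow', 'cover', '-17.5'] 503.8 285.9
t 29.53 pos [505.3 286.   21.5] phi 12.2 open 49.7 F [ 1.2 -0.5 -1. ] q [  -6.   23.  -34.  103.   15.   58. -123.]
shift [-1.6 -0.2 39. ] roll 0.004 alt -3.137 dist 39
```

View pics/e18.png

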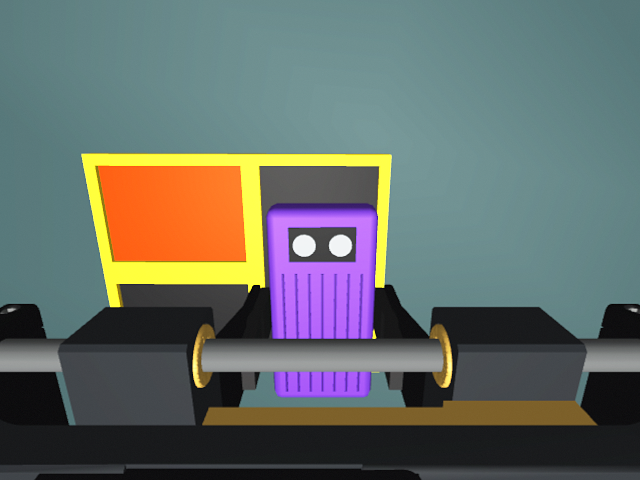

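Emit:
{"name": "jog_arm", "arguments": {"moves": [[-1,0,20,0,30],[-1,0,33,0,30],[-1,0,39,0,30],[-1,0,39,0,30],[-1,0,39,0,30],[-1,0,39,0,62],[-1,0,39,0,62],[-1,0,39,0,62],[-1,0,0,0,64],[-1,0,-40,0,64],[-1,0,-40,0,66],[-1,0,-40,0,66]]}}

```text
t: 30.53
position: [505.4, 286.7, 63.2]
orientation: [[0.977, 0.212, 0.005], [0.212, -0.977, 0.002], [0.005, -0.001, -1.0]]
force: [0.3, 0.0, -0.7]
opening: 65.6
```

```bash
python3 tip.py e19; python3 go.py 645.6 -126 40 164.5
```

```text
30.5833 [504.3 285.8  61.3] [-0.5 -0.4 -0.8] 65.5
t 30.58 pos [504.3 285.8  61.3] phi 12.2 open 65.5 F [-0.5 -0.4 -0.8] q [  -5.   20.  -35.  101.   13.   62. -122.]
shift [ 50.7 432.4  21.4] roll 0.484 alt -2.657 dist 436
```

View pics/e19.png

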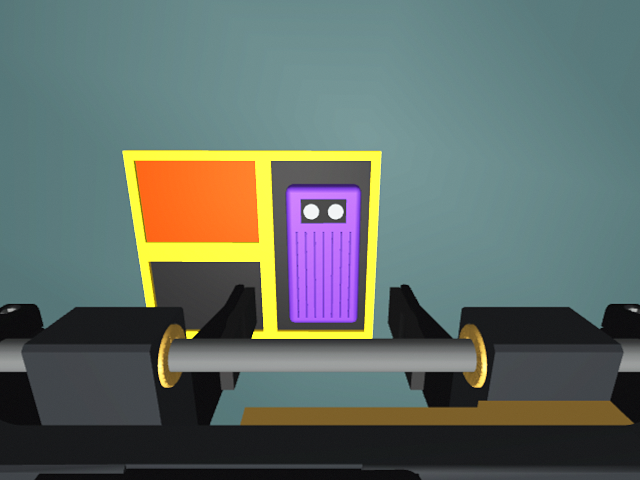

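Purple cover lies clear in the yellow cover bay. Next is the white board.

Emit:
{"name": "jog_arm", "arguments": {"moves": [[51,432,21,0.48,68],[51,432,21,0.48,68],[51,432,21,0.48,68],[51,432,21,0.48,68],[51,432,21,0.48,68],[51,432,21,0.48,68],[51,432,21,0.48,68],[51,432,21,0.48,68],[51,432,21,0.48,68],[51,432,21,0.48,68],[51,432,21,0.48,68],[51,432,21,0.48,68]]}}

```text
t: 31.58
position: [644.2, -133.3, 37.0]
orientation: [[0.963, -0.271, -0.003], [-0.271, -0.963, -0.003], [-0.002, 0.003, -1.0]]
force: [-0.6, 0.1, -0.3]
opening: 68.0
```

Emit:
{"name": "jog_arm", "arguments": {"moves": [[0,0,0,0,68],[0,0,0,0,68],[0,0,0,0,68],[0,0,0,0,68],[0,0,0,0,68]]}}

```text
t: 32.0
position: [645.1, -124.4, 39.6]
orientation: [[0.965, -0.261, -0.0], [-0.261, -0.965, 0.0], [-0.0, -0.0, -1.0]]
force: [0.1, -0.2, -0.2]
opening: 68.2
```

```bash
python3 w.py white_board e20; python3 go.py 645.6 -126 -25 164.5
```

```text
white_board 0.92 [320.1, 257.2] [ 644.4 -124.1] 164.9 0.029
t 32.1 pos [ 645.2 -125.    39.6] phi -15.2 open 67.9 F [0.3 0.1 0.6] q [  22.   28.  -19.   91.   10.   63. -105.]
shift [ 0.6  0.8 64.6] roll 0.005 alt -3.136 dist 65
```

View pics/e20.png

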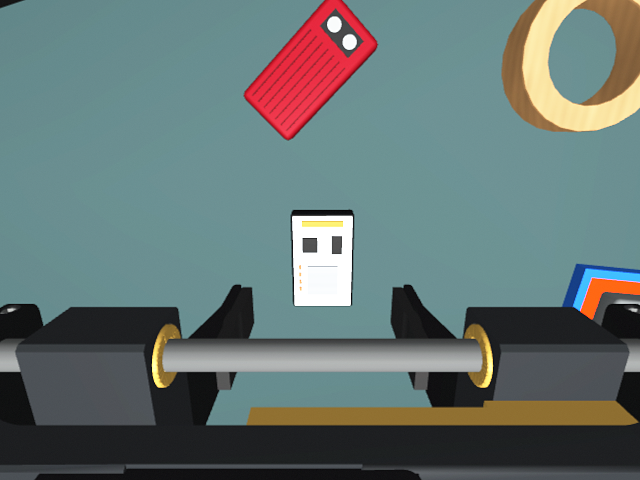

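White board upright and centred at (322,258).

Emit:
{"name": "jog_arm", "arguments": {"moves": [[0,0,30,0,68],[0,0,50,0,68],[0,0,60,0,68],[0,0,64,0,68],[0,0,64,0,68],[0,0,64,0,25],[0,0,64,0,25],[0,0,64,0,25],[0,0,64,0,25],[0,0,64,0,25],[0,0,64,0,25],[0,0,64,0,25]]}}

```text
t: 33.1
position: [645.5, -125.8, -24.0]
orientation: [[0.965, -0.263, 0.001], [-0.263, -0.965, -0.0], [0.001, -0.0, -1.0]]
force: [-0.6, -0.3, 3.4]
opening: 39.3
```

Emit:
{"name": "jog_arm", "arguments": {"moves": [[0,0,0,0,25],[0,0,0,0,25],[0,0,-10,0,25],[0,0,-45,0,25],[0,0,-90,0,25],[0,0,-90,0,25],[0,0,-90,0,25],[0,0,-90,0,25]]}}

```text
t: 33.77
position: [645.1, -125.8, 65.8]
orientation: [[0.965, -0.263, 0.0], [-0.263, -0.965, -0.0], [0.001, 0.0, -1.0]]
force: [-0.2, -0.3, -1.2]
opening: 39.0
```

```bash
python3 tip.py e21; python3 go.py yellow board 60
```

```text
33.8167 [ 644.4 -125.7   64.6] [-1.2  0.4 -1.5] 39.4
['yellow', 'board', '60'] 450.9 361.6
t 33.82 pos [ 644.4 -125.7   64.6] phi -15.3 open 39.4 F [-1.2  0.4 -1.5] q [  22.   26.  -19.   90.    9.   65. -105.]
shift [-314.8 -419.2    5. ] roll 1.095 alt -2.046 dist 524
```

View pics/e21.png

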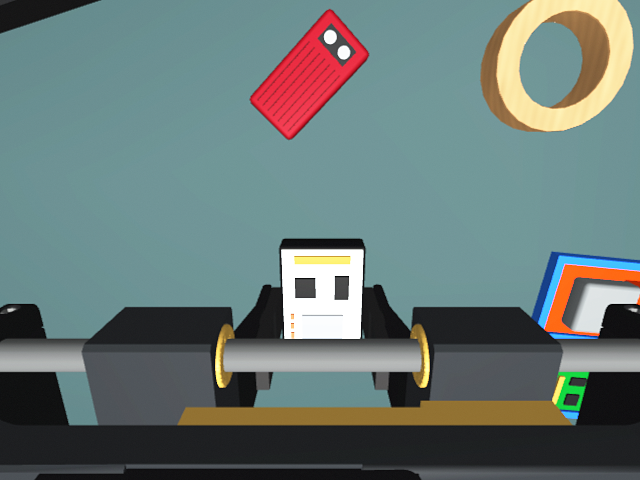

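Held. I'm taking the −2.046 turn because of the last joint's range.

Emit:
{"name": "jog_arm", "arguments": {"moves": [[-315,-419,0,-2.046,25],[-315,-419,0,-2.046,25],[-315,-419,0,-2.046,25],[-315,-419,0,-2.046,25],[-315,-419,0,-2.046,25],[-315,-419,0,-2.046,25],[-315,-419,0,-2.046,25],[-315,-419,0,-2.046,25],[-315,-419,0,-2.046,25],[-315,-419,0,-2.046,25],[-315,-419,0,-2.046,25],[-315,-419,0,-2.046,25]]}}

```text
t: 34.82
position: [458.6, 339.8, 64.2]
orientation: [[0.325, 0.946, -0.002], [0.946, -0.325, -0.001], [-0.002, -0.001, -1.0]]
force: [1.3, 0.7, 0.0]
opening: 39.2
```

```bash
python3 go.py yellow board 60
```

```text
['yellow', 'board', '60'] 450.9 361.6
t 34.82 pos [458.6 339.8  64.2] phi 71.0 open 39.2 F [1.3 0.7 0. ] q [ -3.  22. -46. 102.  18.  64. -74.]
shift [ 18.1 -14.3   4.1] roll -0.541 alt 2.601 dist 23
```

Emit:
{"name": "jog_arm", "arguments": {"moves": [[18,-14,0,-0.54,25],[18,-14,0,-0.54,25],[18,-14,0,-0.54,25],[18,-14,0,-0.54,25],[18,-14,0,-0.54,25],[18,-14,20,-0.54,25],[18,-14,40,-0.54,25],[18,-14,40,-0.54,25],[18,-14,40,-0.54,25],[18,-14,40,-0.54,25],[18,-14,40,-0.54,25]]}}

```text
t: 35.73
position: [453.4, 361.0, 26.3]
orientation: [[-0.202, 0.979, 0.001], [0.979, 0.202, 0.001], [0.001, 0.001, -1.0]]
force: [-0.1, -1.6, 0.4]
opening: 39.0
```

```bash
python3 tip.py e22; python3 go.py yellow board -17.5
```

```text
35.7833 [453.5 361.   26.4] [-0.7 -0.7 -0.6] 39.1
['yellow', 'board', '-17.5'] 450.9 361.6
t 35.78 pos [453.5 361.   26.4] phi 101.6 open 39.1 F [-0.7 -0.7 -0.6] q [ -2.  28. -51. 102.  24.  62. -50.]
shift [ 1.1 -2.5 43.9] roll -0.006 alt 3.135 dist 44
```

View pics/e22.png

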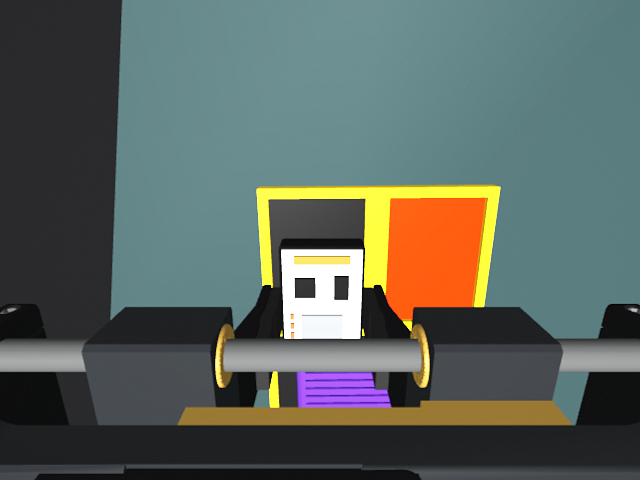

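Emit:
{"name": "jog_arm", "arguments": {"moves": [[1,-2.5,20,0,25],[1,-2.5,36,0,25],[1,-2.5,44,0,25],[1,-2.5,44,0,25],[1,-2.5,44,0,25],[1,-2.5,44,0,50],[1,-2.5,44,0,50],[1,-2.5,44,0,50],[1,-2.5,0,0,50],[1,-2.5,-40,0,50],[1,-2.5,-60,0,55],[1,-2.5,-60,0,55]]}}

```text
t: 36.78
position: [452.7, 363.5, 91.1]
orientation: [[-0.202, 0.979, 0.006], [0.979, 0.202, 0.004], [0.003, 0.007, -1.0]]
force: [0.8, 0.5, 0.9]
opening: 53.5
```

```bash
python3 tip.py e23; python3 go.py 600 0 120 60
```

```text
36.8333 [452.  362.3  88.4] [-0.2 -0.9 -2.1] 54.7
t 36.83 pos [452.  362.3  88.4] phi 101.6 open 54.7 F [-0.2 -0.9 -2.1] q [  0.  23. -53.  99.  20.  67. -47.]
shift [-384.6   72.2  -31.8] roll 0.726 alt -2.415 dist 393
```

View pics/e23.png

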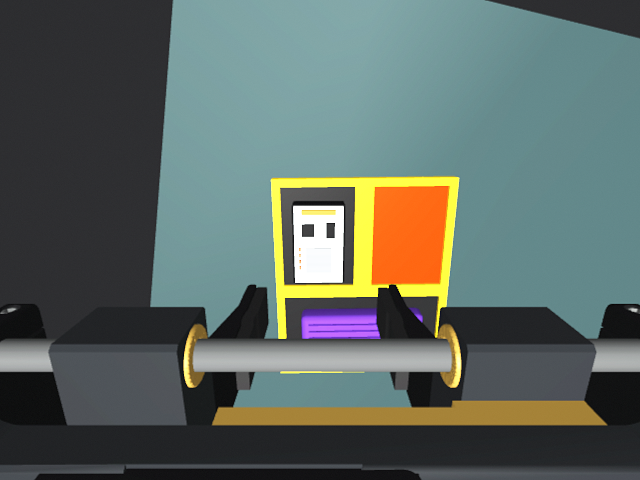

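The white board is in its bay. I'll move the arm clear of the trays and check both kits from the fixed cameras.

Emit:
{"name": "jog_arm", "arguments": {"moves": [[-385,72,-30,0.7,55],[-385,72,-30,0.7,55],[-385,72,-30,0.7,55],[-385,72,-30,0.7,55],[-385,72,-30,0.7,55],[-385,72,-30,0.7,55],[-385,72,-30,0.7,55],[-385,72,-30,0.7,55],[-385,72,-30,0.7,55],[-385,72,-30,0.7,55],[-385,72,-30,0.7,55],[-385,72,-30,0.7,55]]}}

```text
t: 37.83
position: [598.1, -2.9, 114.1]
orientation: [[0.479, 0.878, -0.002], [0.878, -0.479, 0.0], [-0.001, -0.002, -1.0]]
force: [-0.2, 0.7, -0.5]
opening: 55.1
```

Run:
```python
from h import *
from go import T
fs={n:grab_frame(n) for n in("top","scene")}
for n in fs: cv2.imwrite(f"pics/f_{n}.png",fs[n]["pixels"])
for k,t in (("red_cover","blue"),("green_board","blue"),("battery","blue"),("purple_cover","yellow"),("white_board","yellow")):
    x,y,a=T[t]; r=np.radians(a)
    for q in outline_of("top",k)[:2]:
        v,c=fit([fs["top"]],[q["pixels"]],D[k],6); d=v[:2]-[x,y]
        print(k,round(q["confidence"],2),"in tray",np.round([np.cos(r)*d[0]+np.sin(r)*d[1],-np.sin(r)*d[0]+np.cos(r)*d[1]],1),"yaw",round((np.degrees(v[2])-a)%180,1),round(c,3))
for k in("jar","tape_roll","speaker"):
    for q in outline_of("top",k)[:1]: print(k,q["location"])
a=fs["top"]["pixels"]; cv2.imwrite("pics/f_crop.png",np.hstack([cv2.resize(a[240:360,85:215],None,fx=3,fy=3,interpolation=2),cv2.resize(a[240:360,430:560],None,fx=3,fy=3,interpolation=2)]))
```

```text
red_cover 0.76 in tray [  1.4 -48.8] yaw 179.6 0.075
red_cover 0.68 in tray [182.5 273. ] yaw 156.4 0.486
green_board 0.63 in tray [-34.9  35.9] yaw 90.3 0.052
battery 0.73 in tray [36.1 35.7] yaw 90.7 0.061
purple_cover 0.73 in tray [ -1.9 -48.5] yaw 0.0 0.041
white_board 0.73 in tray [-37.4  36.5] yaw 90.0 0.067
jar [177.3, 176.9]
tape_roll [453.5, 182.1]
speaker [247.0, 320.7]
```

View pics/f_crop.png

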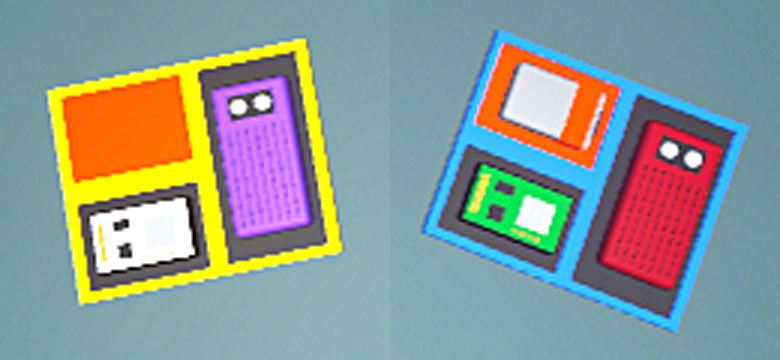

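View pics/f_scene.png

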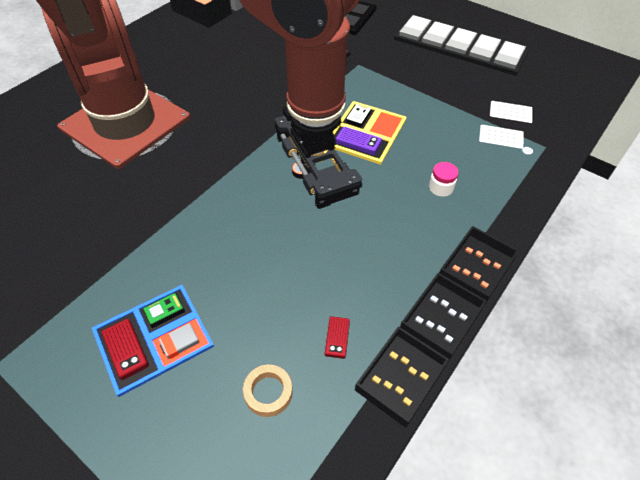

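```bash
python3 -c "
from station import *
print(sign_off())"
```

```text
the job is handed in; nothing more can be done
None
```

Both kits are made up and handed in after about 38 s. The blue tray has the dark red cover, the green board and the battery. The yellow tray has the purple cover and the white board.

- **Look-alike:** I took the larger red cover, which measured about 98×48 mm. I left the smaller one, about 71×35 mm, where it was.
- **Failed grasps:** My first two tries at the red cover closed above it and did not disturb it. The real fingertips sit roughly 25–33 mm behind the reported TCP, so I allowed for that in every later grasp.
- **Last checks:** The final pictures show all five parts flat, right way up and clear of the ridges. Positions fitted from the top camera are within about 4 mm of the bay centres and within 1° of square to them.
- **Parts left alone:** The jar and speaker were found where they started. The network put the tape roll about 15 px from its first reading in the top view, but in the scene picture it lies exactly where it did at the start, so I take the top reading to be off.
- **Force:** The highest force I read was about 6 N.

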